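# Load the sample carousel, check that it spins, set it to run

## Robot

A 6-joint arm with a two-finger parallel gripper is mounted at the origin on the work surface. World frame = base frame: x ahead of the robot, y to its left, z up, the work surface at z = 0. Lengths are in m, angles in degrees, forces in N, time in s.
With the tool pointing down it reaches from about 0.35 to 0.875 m from the base axis. Payload 4.2 kg.
Tool frame: the origin (TCP) lies between the finger pads; the fingertips stand 19 mm ahead of it and the grasp point (between the pads) is the TCP; z points along the fingers, y is the line along which they close (so a half turn about z gives the same grasp; the last joint's range is limited). The gripper opens to 87 mm and grips with 3 to 60 N. Pads are 19 mm wide; open, the fingers measure 117 mm over their backs; the gripper's body (75 mm by 190 mm) begins 51 mm behind the grasp point.
Start: joints at [78.644, 22.042, 0.453, 0, -68.411, -14.817], TCP at [0.276, 0.561, 0.242] pointing down, gripper open.
Joint ranges: [-179.83, 179.83], [-69.29, 118.12], [-61.27, 80.66], [-181.25, 117.63], [-171.15, -9.14], [-177.46, 177.46]. Speed limits (degrees/s): [159.86, 159.86, 180, 180, 180, 180].

## Interface

Orientations are given as a 3x3 rotation matrix whose columns are the frame's x, y, z axes.
In Python, from station import r gives the robot as it stands.
- The arm moves only by the tool drive_tool, never from a script. Its argument "steps" is one flat list of numbers, 7 for each row, row after row: the turn, a rotation vector about the tool's x, y, z in rad, then the shift along the tool's x, y, z in m, then the opening, from 0 (shut) to 1 (fully open). A call has 1 to 10 rows; each row shifts and turns the commanded pose from where the row before left it, along the tool's axes as they then stand; what a row does not reach is not made up. A row lasts 1/12 s, in which the tool goes at most 41.7 mm and 7.16 degrees, less where a joint would pass 70% of its speed; a pose out of reach is approached as far as the arm can. A call is refused whole if a number of a shift passes 0.0417 or a number of a turn 0.125, either way. A call with a gripper value outside its range is refused whole. The fingers move at their own pace and stop on an object; the grip force is fixed at half the most. Time passes only in rows, so rows that do not move let the fingers close. It gives the time, the measured TCP pose, the force, the opening and the grip force at its end, in the units of the state.
- r.sense(): the state, without advancing time (a new reading comes with each control period).
- r.capture(name): name is "scene" or "side" or "wrist"; returns the picture (420x560x3 uint8, blue, green, red); there is no depth.
- r.camera_params(name): a dict with "camera_matrix" (3x3 intrinsics, pixels), "extrinsics" (4x4, takes a point from world to camera coordinates). Camera axes: x right, y down, z forward; pixel columns grow to the right and rows downward; lengths in m; the calibration is good to about 2 mm. A picture is of the moment at which its call begins: read the wrist's pose just before it. camera_params takes no time and is no camera call; for the wrist camera it gives the pose at the moment of the call.
- r.finish_job(): hands the job in; it is judged then, once.
The state is a dict: "time_s": time; "joints": joint angles; "joint_velocities": joint speeds; "effort": joint torques, N m; "tcp_pos": TCP position; "ee_rot": TCP orientation; "wrist_force": force on the tool from outside, world axes, zero at the start; "moment": the same for the moment, N m; "gripper_width": opening from 0.0 (shut) to 1.0 (fully open); "gripper_force": force on a finger pad.
Only numpy, scipy, OpenCV 4.12 (cv2) and the standard library are available. Lean on these libraries where they do the work, as an engineer would, in place of code of your own. Each camera call takes 0.05 s, during which the arm holds its last target. There are 200 camera calls.

## Task

Stand every sample vial on the bench upright in a conical cup of the carousel, each fully home in its own cup. When all are in, flick the rotor round by its T-bar handle and take your hand away so that it is seen to coast freely on its own for a second or more, and after that throw the run lever fully over away from you. Leave the rotor at rest with every vial still seated, and do not disturb the flask, the dishes or the tip box.

Things in the scene. Friction and masses are not known exactly. Their poses are not given: they have to be found in the camera images.
- vial0: Conical vial, 60 g (may be absent): cone 56 mm long, 14 mm wide at the tip, 36 mm at the top; square cap 44 x 44 x 26 mm on it. Origin: tip centre; z axis from tip to cap (cap z 56..82 mm); x, y square to cap sides. Starts lying on a cap edge and the tip rim: axis sloping 15 degrees, tip low (7 mm up), cap centre 24.6 mm up, two cap sides upright.
- vial1: Conical vial, 60 g (may be absent): cone 56 mm long, 14 mm wide at the tip, 36 mm at the top; square cap 44 x 44 x 26 mm on it. Origin: tip centre; z axis from tip to cap (cap z 56..82 mm); x, y square to cap sides. Starts lying on a cap edge and the tip rim: axis sloping 15 degrees, tip low (7 mm up), cap centre 24.6 mm up, two cap sides upright.
- vial2: Conical vial, 60 g (may be absent): cone 56 mm long, 14 mm wide at the tip, 36 mm at the top; square cap 44 x 44 x 26 mm on it. Origin: tip centre; z axis from tip to cap (cap z 56..82 mm); x, y square to cap sides. Starts lying on a cap edge and the tip rim: axis sloping 15 degrees, tip low (7 mm up), cap centre 24.6 mm up, two cap sides upright.
- vial3: Conical vial, 60 g (may be absent): cone 56 mm long, 14 mm wide at the tip, 36 mm at the top; square cap 44 x 44 x 26 mm on it. Origin: tip centre; z axis from tip to cap (cap z 56..82 mm); x, y square to cap sides. Starts lying on a cap edge and the tip rim: axis sloping 15 degrees, tip low (7 mm up), cap centre 24.6 mm up, two cap sides upright.
- cup0 (a point): Mouth centre of a conical aluminium cup of the rotor, 90 mm from its axis (4 cups, 90 degrees apart), 82 mm above the bench, z up. Inside 30 mm wide at the rim, 18 mm at the open bottom 30 mm lower; wall 3 mm. A seated vial hangs by its taper, tip about 40 mm below the rim, cap 16 to 42 mm above it, turned any way.
- cup1 (a point): Mouth centre of a conical aluminium cup of the rotor, 90 mm from its axis (4 cups, 90 degrees apart), 82 mm above the bench, z up. Inside 30 mm wide at the rim, 18 mm at the open bottom 30 mm lower; wall 3 mm. A seated vial hangs by its taper, tip about 40 mm below the rim, cap 16 to 42 mm above it, turned any way.
- cup2 (a point): Mouth centre of a conical aluminium cup of the rotor, 90 mm from its axis (4 cups, 90 degrees apart), 82 mm above the bench, z up. Inside 30 mm wide at the rim, 18 mm at the open bottom 30 mm lower; wall 3 mm. A seated vial hangs by its taper, tip about 40 mm below the rim, cap 16 to 42 mm above it, turned any way.
- cup3 (a point): Mouth centre of a conical aluminium cup of the rotor, 90 mm from its axis (4 cups, 90 degrees apart), 82 mm above the bench, z up. Inside 30 mm wide at the rim, 18 mm at the open bottom 30 mm lower; wall 3 mm. A seated vial hangs by its taper, tip about 40 mm below the rim, cap 16 to 42 mm above it, turned any way.
- tbar (a point): Centre of the rotor's black T-bar handle, on the upright rotor axis, 153 mm above the bench; x axis along the bar. Bar 96 x 14 x 14 mm (z 146..160 mm; caps of seated vials end at 124 mm) on a 22 mm post. The rotor (0.6 kg, 216 mm over the cups) turns on a very light bearing.
- tbar_end (a point): Middle of the end face of the T-bar that points to cup0, 48 mm from the axis.
- rotor (a joint): Turning angle of the rotor in rad, counter-clockwise from above; no stops. Flicked to about 4 rad/s it coasts for some seconds.
- drive_unit: Black drive unit under the rotor, fixed: slab 290 (x) x 270 (y) x 26 mm. Origin: underside centre, below the rotor's axis. A black reader post, 30 x 30 mm and 126 mm high, stands at (+122, +112) mm in its frame, clear of seated vials.
- run_lever (a joint): Run lever on the drive unit, pivot at (-108, +108) mm in the unit's frame, 48 mm above the bench. 0 rad: leaning 0.5 rad to the unit's -x side (towards the robot, off); 1 rad: leaning 0.5 rad to its +x side (run). Stays where left; about 1 N at its ball moves it.
- run_lever_tip (a point): Centre of the lever's 26 mm black ball, 75 mm from its pivot.
- flask: Bystander: flat glass culture flask 75 x 110 x 30 mm with a blue cap. Origin under its centre.
- dishes: Bystander: two stacked culture dishes, 90 mm across, 32 mm high. Origin under the centre.
- tipbox: Bystander: pipette-tip box 85 x 120 x 69 mm. Origin under its centre.
Mind the look-alikes: they are no part of the job. What is shaped like the vial1 but brown is not meant.

How it is judged (in metres and radians):
On the way, in this order (a step that is already met when the one before it is completed fails the run):
1. every vial present is fully seated and upright in a cup, the rotor still (((horizontal distance between vial0 and cup0 below 0.006 m and z of vial0 in the frame of cup0 below -0.036 m) or (horizontal distance between vial0 and cup1 below 0.006 m and z of vial0 in the frame of cup1 below -0.036 m) or (horizontal distance between vial0 and cup2 below 0.006 m and z of vial0 in the frame of cup2 below -0.036 m) or (horizontal distance between vial0 and cup3 below 0.006 m and z of vial0 in the frame of cup3 below -0.036 m)) and angle between each of vial0, vial1, vial2, vial3's own z axis and vertical below 0.1 rad and ((horizontal distance between vial1 and cup0 below 0.006 m and z of vial1 in the frame of cup0 below -0.036 m) or (horizontal distance between vial1 and cup1 below 0.006 m and z of vial1 in the frame of cup1 below -0.036 m) or (horizontal distance between vial1 and cup2 below 0.006 m and z of vial1 in the frame of cup2 below -0.036 m) or (horizontal distance between vial1 and cup3 below 0.006 m and z of vial1 in the frame of cup3 below -0.036 m)) and ((horizontal distance between vial2 and cup0 below 0.006 m and z of vial2 in the frame of cup0 below -0.036 m) or (horizontal distance between vial2 and cup1 below 0.006 m and z of vial2 in the frame of cup1 below -0.036 m) or (horizontal distance between vial2 and cup2 below 0.006 m and z of vial2 in the frame of cup2 below -0.036 m) or (horizontal distance between vial2 and cup3 below 0.006 m and z of vial2 in the frame of cup3 below -0.036 m)) and ((horizontal distance between vial3 and cup0 below 0.006 m and z of vial3 in the frame of cup0 below -0.036 m) or (horizontal distance between vial3 and cup1 below 0.006 m and z of vial3 in the frame of cup1 below -0.036 m) or (horizontal distance between vial3 and cup2 below 0.006 m and z of vial3 in the frame of cup2 below -0.036 m) or (horizontal distance between vial3 and cup3 below 0.006 m and z of vial3 in the frame of cup3 below -0.036 m)) and velocity of joint rotor between -0.15 and 0.15 rad/s), for 0.4 s.
2. with all vials seated and the fingers touching nothing, the rotor coasts at over 1 rad/s (((horizontal distance between vial0 and cup0 below 0.006 m and z of vial0 in the frame of cup0 below -0.036 m) or (horizontal distance between vial0 and cup1 below 0.006 m and z of vial0 in the frame of cup1 below -0.036 m) or (horizontal distance between vial0 and cup2 below 0.006 m and z of vial0 in the frame of cup2 below -0.036 m) or (horizontal distance between vial0 and cup3 below 0.006 m and z of vial0 in the frame of cup3 below -0.036 m)) and angle between each of vial0, vial1, vial2, vial3's own z axis and vertical below 0.1 rad and ((horizontal distance between vial1 and cup0 below 0.006 m and z of vial1 in the frame of cup0 below -0.036 m) or (horizontal distance between vial1 and cup1 below 0.006 m and z of vial1 in the frame of cup1 below -0.036 m) or (horizontal distance between vial1 and cup2 below 0.006 m and z of vial1 in the frame of cup2 below -0.036 m) or (horizontal distance between vial1 and cup3 below 0.006 m and z of vial1 in the frame of cup3 below -0.036 m)) and ((horizontal distance between vial2 and cup0 below 0.006 m and z of vial2 in the frame of cup0 below -0.036 m) or (horizontal distance between vial2 and cup1 below 0.006 m and z of vial2 in the frame of cup1 below -0.036 m) or (horizontal distance between vial2 and cup2 below 0.006 m and z of vial2 in the frame of cup2 below -0.036 m) or (horizontal distance between vial2 and cup3 below 0.006 m and z of vial2 in the frame of cup3 below -0.036 m)) and ((horizontal distance between vial3 and cup0 below 0.006 m and z of vial3 in the frame of cup0 below -0.036 m) or (horizontal distance between vial3 and cup1 below 0.006 m and z of vial3 in the frame of cup1 below -0.036 m) or (horizontal distance between vial3 and cup2 below 0.006 m and z of vial3 in the frame of cup2 below -0.036 m) or (horizontal distance between vial3 and cup3 below 0.006 m and z of vial3 in the frame of cup3 below -0.036 m)) and (velocity of joint rotor above 1 rad/s or velocity of joint rotor below -1 rad/s) and contact force between the fingers and anything else below 0.3 N), for 0.6 s.
3. the run lever is thrown over (over 0.85 rad) (value of joint run_lever above 0.85 rad), for 0.2 s.
At the end, for the whole second after the job is handed in: Every vial present has its tip within 6 mm of a cup's axis and at least 36 mm below its rim, tilted under 0.1 rad; the run lever is past 0.85 rad; the rotor turns slower than 0.15 rad/s (all of step 1 and value of joint run_lever above 0.85 rad); the robot touches nothing.
It fails at once if the flask is moved by more than 3 cm (distance of flask from where it was at the start of the episode above 0.03 m).
It fails at once if the dishes is moved by more than 3 cm (distance of dishes from where it was at the start of the episode above 0.03 m).
It fails at once if the tipbox is moved by more than 3 cm (distance of tipbox from where it was at the start of the episode above 0.03 m).
Of vial0, vial1, vial2, vial3 only 3 to 4 are there at a start; the rules pass over those that are not, and their reading is None.
At some moment in a run one of vial0, vial1, vial2, vial3 may be knocked a few centimetres aside while the robot is not near it.
Once in a run the grip may slacken for a moment while it holds something.
It also fails if it takes over 210 s, if anything falls off the work surface, if the arm or the gripper's body presses on something with over 40 N, if the wrist force passes 120 N, or if a joint passes its speed limit or range.

## Working session

There is one attempt and no reset: what is moved stays moved. The work goes in short steps, Python scripts to look and compute and a tool call to move; the robot and the scene stay as the last step left them, time stands still between calls to the robot, and variables do not carry over. Pictures are saved under pics/ and viewed, at most 14 in all, crops included, and the job is handed in when it is done.

Besides the shell and the picture viewer there is one more tool, called after "Request:" as name(argument=value, ...), one argument or row to a line, values as JSON. drive_tool: Moves the arm, as the interface text tells. Its arguments: {"type":"object","properties":{"steps":{"type":"array"}},"required":["steps"]}

```bash
mkdir -p pics; ls
python3 - <<'E'
from station import r
import cv2,numpy as np
for n in ["scene","side","wrist"]:
    cv2.imwrite(f"pics/{n}0.png",r.capture(n))
    p=r.camera_params(n);print(n,np.round(p["camera_matrix"],1).tolist(),np.round(p["extrinsics"],3).tolist())
s=r.sense();print({k:np.round(v,3).tolist() for k,v in s.items()})
E
```

```text
pics
scene [[413.4, 0.0, 279.5], [0.0, 413.4, 208.6], [0.0, 0.0, 1.0]] [[-0.49, 0.872, 0.002, 0.226], [0.594, 0.336, -0.731, -0.242], [-0.638, -0.357, -0.682, 1.841], [0.0, 0.0, 0.0, 1.0]]
side [[449.5, 0.0, 277.1], [0.0, 449.5, 207.6], [0.0, 0.0, 1.0]] [[0.769, -0.64, 0.001, -0.39], [-0.358, -0.432, -0.828, 0.311], [0.53, 0.636, -0.561, 1.006], [0.0, 0.0, 0.0, 1.0]]
wrist [[353.7, 0.0, 282.0], [0.0, 353.7, 209.0], [0.0, 0.0, 1.0]] [[-0.44, -0.898, 0.002, 0.624], [-0.871, 0.428, 0.243, -0.028], [-0.219, 0.105, -0.97, 0.39], [0.0, 0.0, 0.0, 1.0]]
{'time_s': 0.15, 'joints': [78.643, 22.081, 0.399, -0.02, -68.413, -14.816], 'joint_velocities': [-0.008, -0.114, 0.209, 0.059, 0.049, -0.043], 'effort': [0.0, -39.105, 18.759, 4.222, 0.012, -0.0], 'tcp_pos': [0.275, 0.561, 0.241], 'ee_rot': [[0.897, -0.441, -0.001], [-0.441, -0.897, -0.002], [0.0, 0.002, -1.0]], 'wrist_force': [-0.795, 0.1, 0.681], 'moment': [-0.006, -0.055, 0.051], 'gripper_force': 0.0, 'gripper_width': 1.001}
```

View pics/scene0.png

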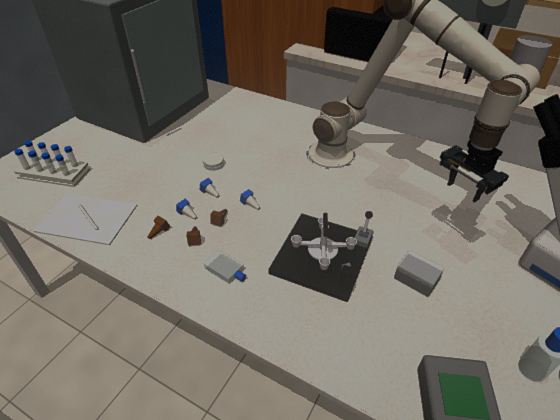

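View pics/side0.png

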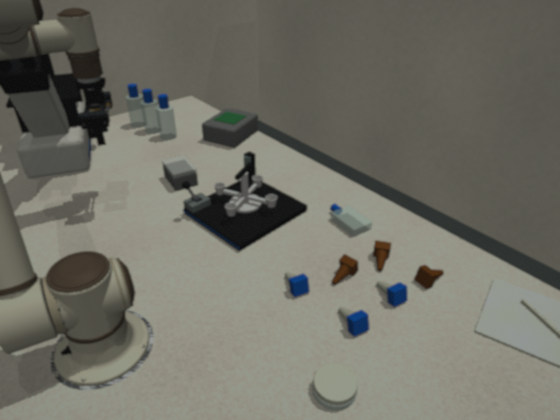

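View pics/wrist0.png

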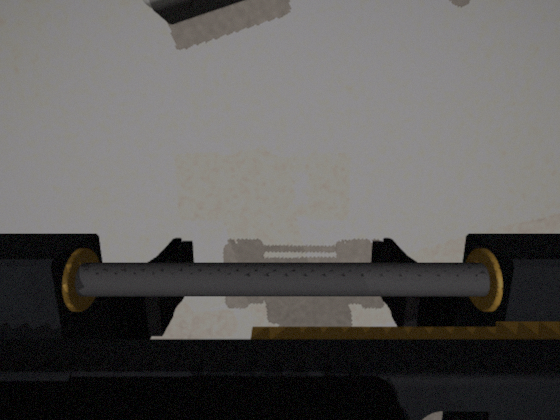

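The scene shows three blue-capped vials at about (209,187), (186,209) and (250,199), plus three brown decoys. The unit is near (320,250), and the flask is at (225,268). The dishes are at (213,160) and the tip box at (419,272). Next I'll measure these.

```bash
cat > h.py <<'E'
from station import r
import cv2,numpy as np
def cam(n):
    p=r.camera_params(n);return np.array(p["camera_matrix"]),np.array(p["extrinsics"])
def proj(P,n,c=None):
    K,E=c or cam(n);q=(E[:3,:3]@np.atleast_2d(P).T+E[:3,3:]);q=K@q;return (q[:2]/q[2]).T
def ray(px,n,c=None):
    K,E=c or cam(n);R=E[:3,:3];o=-R.T@E[:3,3];d=R.T@np.linalg.inv(K)@np.array([px[0],px[1],1.]);return o,d/np.linalg.norm(d)
def onz(px,n,z,c=None):
    o,d=ray(px,n,c);return o+d*(z-o[2])/d[2]
def tri(p1,n1,p2,n2):
    A=np.zeros((3,3));b=np.zeros(3);rs=[ray(p1,n1),ray(p2,n2)]
    for o,d in rs:
        M=np.eye(3)-np.outer(d,d);A+=M;b+=M@o
    X=np.linalg.solve(A,b);return X,[round(np.linalg.norm(np.cross(X-o,d)),4) for o,d in rs]
def blobs(m,lo=20):
    k,l,s,c=cv2.connectedComponentsWithStats(m.astype(np.uint8));return [(c[i].round(1).tolist(),int(s[i,4])) for i in range(1,k) if s[i,4]>lo]
def blue(im):
    h=cv2.cvtColor(im,cv2.COLOR_BGR2HSV);return cv2.inRange(h,(105,120,60),(130,255,255))>0
E
python3 - <<'E'
from h import *
ims={n:cv2.imread(f"pics/{n}0.png") for n in("scene","side")}
for n in ims: print(n,[(c,a,onz(c,n,.025).round(3)[:2].tolist()) for c,a in blobs(blue(ims[n]),25)])
a=cv2.resize(ims["scene"][190:310,240:390],None,fx=4,fy=4,interpolation=cv2.INTER_CUBIC)
b=cv2.resize(ims["side"][140:260,170:320],None,fx=4,fy=4,interpolation=cv2.INTER_CUBIC)
cv2.imwrite("pics/c1.png",np.clip(1.6*a,0,255).astype(np.uint8));cv2.imwrite("pics/c2.png",np.clip(1.6*b,0,255).astype(np.uint8))
for p in [(303,214),(352,297),(270,263)]: print(p,onz(p,"scene",.026).round(3))
for p in [(239,251),(307,209),(186,207)]: print(p,onz(p,"side",.02).round(3))
E
```

```text
scene [([27.4, 142.7], 36, [0.623, -1.209]), ([40.9, 144.9], 30, [0.605, -1.141]), ([54.0, 146.6], 31, [0.585, -1.079]), ([67.4, 148.6], 32, [0.567, -1.015]), ([17.8, 151.3], 33, [0.687, -1.187]), ([31.1, 153.3], 33, [0.669, -1.123]), ([44.7, 155.3], 34, [0.649, -1.059]), ([58.5, 157.2], 35, [0.63, -0.996]), ([204.6, 183.6], 74, [0.464, -0.342]), ([245.9, 194.4], 66, [0.438, -0.163]), ([181.4, 204.8], 85, [0.608, -0.342]), ([546.4, 273.4], 53, [0.289, 0.883]), ([239.2, 275.3], 71, [0.779, 0.031]), ([555.1, 340.9], 194, [0.537, 0.923])]
side [([132.4, 89.8], 94, [0.748, 1.452]), ([147.2, 95.2], 100, [0.771, 1.332]), ([162.7, 100.4], 106, [0.797, 1.218]), ([334.9, 207.3], 33, [0.773, 0.033]), ([298.6, 284.8], 307, [0.451, -0.153]), ([396.6, 294.1], 331, [0.615, -0.331]), ([357.5, 322.6], 386, [0.472, -0.331])]
(303, 214) [0.428 0.08  0.026]
(352, 297) [0.68  0.375 0.026]
(270, 263) [0.688 0.091 0.026]
(239, 251) [0.416 0.056 0.02 ]
(307, 209) [0.703 0.087 0.02 ]
(186, 207) [0.414 0.341 0.02 ]
```

View pics/c1.png

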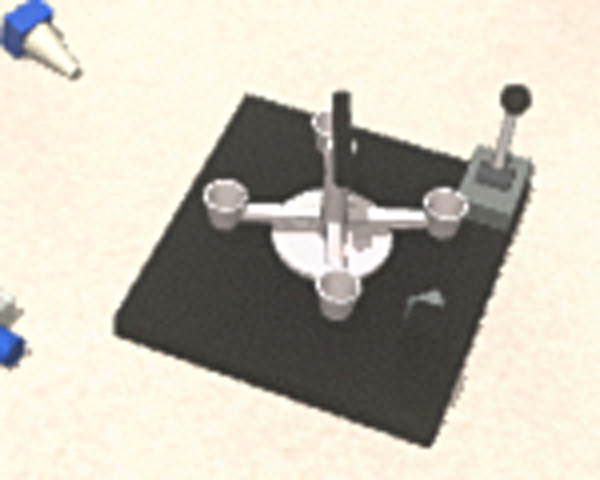

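View pics/c2.png

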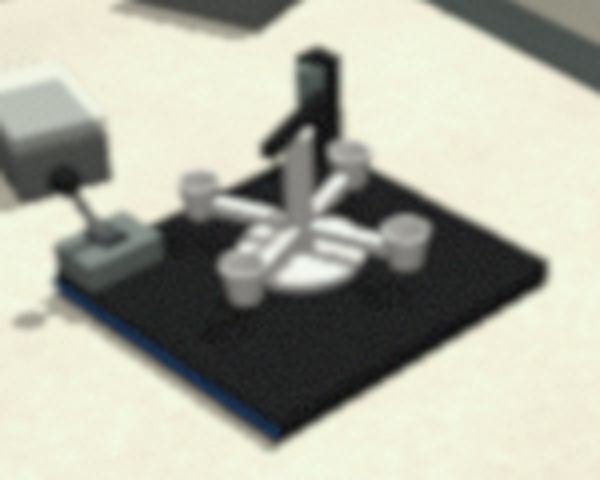

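The crops give the four cup rims and show the lever at the +y, robot side. Next I'll fit the rotor centre from the rims, work out the wrist camera offset, and plan a move over the vials.

```bash
cat >> h.py <<'E'
from scipy.linalg import logm,expm
from scipy.spatial.transform import Rotation as Ro
def T(R,p):
    M=np.eye(4);M[:3,:3]=R;M[:3,3]=p;return M
def cur():
    s=r.sense();return T(np.array(s["ee_rot"]),np.array(s["tcp_pos"]))
def tool(az,down=90):
    "tool z points at azimuth az, 'down' deg below horizontal; tool y horizontal"
    a,d=np.radians([az,down]);z=np.array([np.cos(a)*np.cos(d),np.sin(a)*np.cos(d),-np.sin(d)])
    y=np.array([np.sin(a),-np.cos(a),0]);return np.column_stack([np.cross(y,z),y,z])
def plan(A,B,n=None,g=1):
    "equal rows from pose A to B"
    X=np.real(logm(np.linalg.inv(A)@B))
    w=np.array([X[2,1],X[0,2],X[1,0]]);
    for k in range(n or 1,80):
        M=expm(X/k);t=w/k;
        if np.linalg.norm(t)<.122 and np.linalg.norm(M[:3,3])<.041: break
    print(k,"rows:",np.round(t,4).tolist()+np.round(M[:3,3],4).tolist()+[g]);return B
E
python3 - <<'E'
from h import *
sc=[(296.5,238.5),(351.5,241.8),(324.5,262),(321.8,221.8)];sd=[(271.3,199.5),(220,186),(257.5,179.5),(231,206.5)]
P=[]
for a,b in zip(sc,sd):
    u,v=onz(a,"scene",.082),onz(b,"side",.082);print(u.round(3),v.round(3),tri(a,"scene",b,"side")[0].round(3));P.append((u+v)/2)
P=np.array(P);c=P.mean(0);print("centre",c,np.linalg.norm(P-c,axis=1),np.degrees(np.arctan2(*(P-c).T[1::-1])))
A=cur();K,E=cam("wrist");W=A.copy();Ci=np.linalg.inv(E);print("cam in tool",np.round(np.linalg.inv(A)@Ci,3).tolist())
B=T(tool(-90),[.5,-.18,.30]);print(B.round(2).tolist())
plan(A,B)
E
```

```text
[0.595 0.139 0.082] [0.591 0.128 0.082] [0.594 0.135 0.078]
[0.52  0.301 0.082] [0.516 0.292 0.082] [0.519 0.299 0.078]
[0.64  0.26  0.082] [0.632 0.248 0.082] [0.637 0.258 0.076]
[0.484 0.178 0.082] [0.476 0.175 0.082] [0.479 0.177 0.079]
centre [0.55687576 0.21506826 0.082     ] [0.08948618 0.09022632 0.08835055 0.08607393] [ -65.97603148  115.49151422   26.3255543  -153.14006848]
cam in tool [[0.001, -0.97, -0.243, 0.067], [1.0, 0.001, 0.001, -0.0], [-0.0, -0.243, 0.97, -0.143], [0.0, 0.0, 0.0, 1.0]]
[[0.0, -1.0, 0.0, 0.5], [-1.0, -0.0, -0.0, -0.18], [0.0, 0.0, -1.0, 0.3], [0.0, 0.0, 0.0, 1.0]]
20 rows: [0.0001, -0.0001, 0.0557, 0.0391, 0.0117, -0.0029, 1]
```

Request:
drive_tool(
  steps=[0, 0, 0.0557, 0.039, 0.0117, -0.003, 1, 0, 0, 0.0557, 0.039, 0.0117, -0.003, 1, 0, 0, 0.0557, 0.039, 0.0117, -0.003, 1, 0, 0, 0.0557, 0.039, 0.0117, -0.003, 1, 0, 0, 0.0557, 0.039, 0.0117, -0.003, 1, 0, 0, 0.0557, 0.039, 0.0117, -0.003, 1, 0, 0, 0.0557, 0.039, 0.0117, -0.003, 1, 0, 0, 0.0557, 0.039, 0.0117, -0.003, 1, 0, 0, 0.0557, 0.039, 0.0117, -0.003, 1, 0, 0, 0.0557, 0.039, 0.0117, -0.003, 1],
)

```text
time_s: 0.98
tcp_pos: [0.4937, 0.221, 0.2714]
ee_rot: [[0.526, -0.85, -0.0], [-0.85, -0.526, -0.0], [0.0, 0.0, -1.0]]
wrist_force: [0.8, 1.1, 0.3]
gripper_width: 1.0
gripper_force: 0.0
```

Request:
drive_tool(
  steps=[0, 0, 0.0557, 0.039, 0.0117, -0.003, 1, 0, 0, 0.0557, 0.039, 0.0117, -0.003, 1, 0, 0, 0.0557, 0.039, 0.0117, -0.003, 1, 0, 0, 0.0557, 0.039, 0.0117, -0.003, 1, 0, 0, 0.0557, 0.039, 0.0117, -0.003, 1, 0, 0, 0.0557, 0.039, 0.0117, -0.003, 1, 0, 0, 0.0557, 0.039, 0.0117, -0.003, 1, 0, 0, 0.0557, 0.039, 0.0117, -0.003, 1, 0, 0, 0.0557, 0.039, 0.0117, -0.003, 1, 0, 0, 0.0557, 0.039, 0.0117, -0.003, 1],
)

```text
time_s: 1.82
tcp_pos: [0.4986, -0.1809, 0.3014]
ee_rot: [[-0.003, -1.0, -0.0], [-1.0, 0.003, 0.0], [-0.0, 0.0, -1.0]]
wrist_force: [0.7, -0.2, 0.2]
gripper_width: 1.001
gripper_force: 0.0
```

Run:
```python
from h import *
s=r.sense();print(np.round(s["tcp_pos"],3),np.round(s["joints"],1),np.round(s["ee_rot"],3).tolist())
c=cam("wrist");im=r.capture("wrist");cv2.imwrite("pics/w1.png",im)
for b,a in blobs(blue(im),60): print(b,a,onz(b,"wrist",.03,c).round(3))
```

```text
[ 0.499 -0.181  0.301] [ -2.4  10.6  -7.   -0.  -72.5   2.3] [[-0.003, -1.0, -0.0], [-1.0, 0.003, 0.0], [-0.0, 0.0, -1.0]]
[171.4, 39.7] 1219 [ 0.618 -0.332  0.03 ]
[307.2, 40.5] 1128 [ 0.472 -0.331  0.03 ]
[323.9, 199.9] 1147 [ 0.449 -0.155  0.03 ]
```

View pics/w1.png

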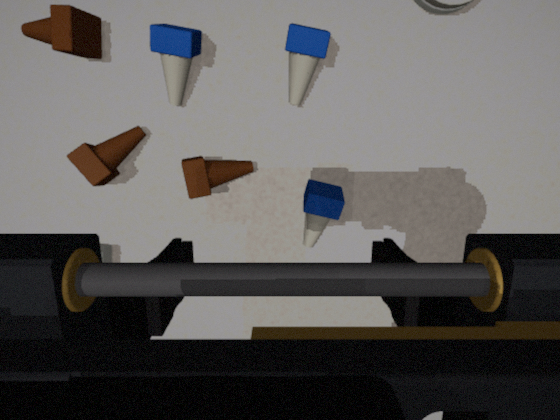

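The wrist view shows the three blue vials with caps at (171,40), (307,40) and (324,200). Their tips are near (178,104), (295,105) and (309,246), so all the tips point about +y. I'll grasp each cap with the tool leaning 45° from the cap side, which leaves the tool only 30° off vertical when the vial is upright.

```bash
cat > v.py <<'E'
from h import *
# lying vials: cap centre xy, azimuth tip->cap
def vial(cap,tip,c=None):
    a=onz(cap,"wrist",.0246,c);b=onz(tip,"wrist",.007,c);d=(a-b)[:2];return a,np.degrees(np.arctan2(d[1],d[0])),np.linalg.norm(d)
E
python3 - <<'E'
from v import *
for cp,tp in [((171.4,39.7),(178,103)),((307.2,40.5),(295,104)),((323.9,199.9),(309,245))]:
    a,h,L=vial(cp,tp);print(a.round(3),round(h,1),round(L,3))
h=round(h)
G=T(tool(h,135),[a[0],a[1],.026]);P=G.copy();P[:3,3]-=.09*G[:3,2]
print(P[:3,3]);plan(cur(),P);plan(P,G)
E
```

```text
[ 0.617 -0.34   0.025] -92.7 0.066
[ 0.468 -0.338  0.025] -101.0 0.067
[ 0.447 -0.159  0.025] -104.2 0.066
[ 0.43110562 -0.22071953  0.08963961]
7 rows: [0.0132, -0.112, 0.0316, 0.016, 0.0097, 0.0273, 1]
3 rows: [-0.0, -0.0, 0.0, -0.0, 0.0, 0.03, 1]
```

Request:
drive_tool(
  steps=[0.0132, -0.112, 0.0316, 0.016, 0.0097, 0.0273, 1, 0.0132, -0.112, 0.0316, 0.016, 0.0097, 0.0273, 1, 0.0132, -0.112, 0.0316, 0.016, 0.0097, 0.0273, 1, 0.0132, -0.112, 0.0316, 0.016, 0.0097, 0.0273, 1, 0.0132, -0.112, 0.0316, 0.016, 0.0097, 0.0273, 1, 0.0132, -0.112, 0.0316, 0.016, 0.0097, 0.0273, 1, 0.0132, -0.112, 0.0316, 0.016, 0.0097, 0.0273, 1, 0, 0, 0, 0, 0, 0, 1, 0, 0, 0, 0, 0, 0, 1],
)

```text
time_s: 2.62
tcp_pos: [0.4323, -0.2144, 0.0849]
ee_rot: [[-0.171, -0.972, 0.16], [-0.683, 0.234, 0.692], [-0.71, 0.009, -0.704]]
wrist_force: [0.3, 0.9, 1.0]
gripper_width: 1.001
gripper_force: 0.0
```

Run:
```python
from v import *
print(np.round(r.sense()["joints"],1))
c=cam("wrist");im=r.capture("wrist");cv2.imwrite("pics/w2.png",im)
for b,a in blobs(blue(im),60): print(b,a,onz(b,"wrist",.0246,c).round(3))
A=cur();print(A[:3,3])
print(proj([.447,-.159,.0246],"wrist",c))
G=T(tool(-104,135),[.447,-.159,.026]);plan(A,G)
```

```text
[-35.   31.9  -7.8 -42.8 -75.8  41.9]
[60.5, 13.0] 3364 [ 0.483 -0.311  0.025]
[277.6, 221.7] 4652 [ 0.449 -0.157  0.025]
[ 0.4341966  -0.21478664  0.08809779]
[[280.39656785 219.64462098]]
3 rows: [0.0028, 0.0003, 0.0023, 0.0012, 0.0002, 0.0281, 1]
```

View pics/w2.png

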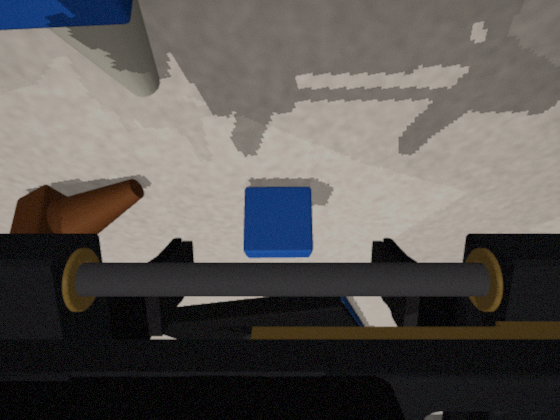

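The cap sits centred and square between the fingers at (278,222). I'll advance and close.

Request:
drive_tool(
  steps=[0.0028, 0, 0.0023, 0.0012, 0, 0.028, 1, 0.0028, 0, 0.0023, 0.0012, 0, 0.028, 1, 0.0028, 0, 0.0023, 0.0012, 0, 0.028, 1, 0, 0, 0, 0, 0, 0, 1, 0, 0, 0, 0, 0, 0, 0, 0, 0, 0, 0, 0, 0, 0, 0, 0, 0, 0, 0, 0, 0, 0, 0, 0, 0, 0, 0, 0, 0, 0, 0, 0, 0, 0, 0, 0, 0, 0, 0, 0, 0, 0],
)

```text
time_s: 3.5
tcp_pos: [0.4479, -0.1592, 0.0274]
ee_rot: [[-0.169, -0.97, 0.174], [-0.685, 0.242, 0.687], [-0.708, -0.003, -0.706]]
wrist_force: [1.2, -0.2, 0.2]
gripper_width: 0.631
gripper_force: 0.0
```

Run:
```python
from v import *
s=r.sense();print(s["gripper_width"]*87,s["gripper_force"],s["wrist_force"])
A=cur();print(A[:3,3])
# lift straight 0.17, then rotate upright at place, then over rotor view
U=A.copy();U[2,3]=.2;plan(A,U,g=0)
# intermediate upright pose, near rotor but outside, D cup radial line
c=np.array([.557,.215]);u=np.array([np.cos(np.radians(-153)),np.sin(np.radians(-153))])
V=T(tool(-30,60),[.42,-.03,.24]);plan(U,V,g=0)
D=T(tool(27,60),[*(c+.18*u),.24]);plan(V,D,g=0)
```

```text
54.87039393189641 0.0 [ 1.24702749 -0.17661404  0.20516759]
[ 0.44787903 -0.15921353  0.02737097]
5 rows: [0.0, -0.0, 0.0, -0.0245, -0.0001, -0.0244, 0]
15 rows: [-0.0122, 0.0741, -0.091, -0.0103, -0.0021, -0.0008, 0]
9 rows: [0.0553, 0.0, -0.0957, -0.0037, -0.0186, -0.0021, 0]
```

Request:
drive_tool(
  steps=[0, 0, 0, 0, 0, 0, 0, 0, 0, 0, 0, 0, 0, 0, 0, 0, 0, 0, 0, 0, 0, 0, 0, 0, 0, 0, 0, 0, 0, 0, 0, 0, 0, 0, 0, 0, 0, 0, 0, 0, 0, 0],
)

```text
time_s: 4.0
tcp_pos: [0.4477, -0.1588, 0.0268]
ee_rot: [[-0.17, -0.97, 0.173], [-0.685, 0.242, 0.687], [-0.709, -0.002, -0.706]]
wrist_force: [-0.2, -1.9, 1.6]
gripper_width: 0.501
gripper_force: 30.0
```

Request:
drive_tool(
  steps=[0, 0, 0, -0.0245, 0, -0.0245, 0, 0, 0, 0, -0.0245, 0, -0.0245, 0, 0, 0, 0, -0.0245, 0, -0.0245, 0, 0, 0, 0, -0.0245, 0, -0.0245, 0, 0, 0, 0, -0.0245, 0, -0.0245, 0, 0, 0, 0, 0, 0, 0, 0],
)

```text
time_s: 4.5
tcp_pos: [0.4495, -0.1605, 0.2065]
ee_rot: [[-0.161, -0.97, 0.18], [-0.691, 0.241, 0.682], [-0.705, -0.015, -0.709]]
wrist_force: [1.0, -0.3, 0.4]
gripper_width: 0.5
gripper_force: 30.0
```

Request:
drive_tool(
  steps=[-0.0122, 0.0741, -0.091, -0.0103, -0.0021, -0.0008, 0, -0.0122, 0.0741, -0.091, -0.0103, -0.0021, -0.0008, 0, -0.0122, 0.0741, -0.091, -0.0103, -0.0021, -0.0008, 0, -0.0122, 0.0741, -0.091, -0.0103, -0.0021, -0.0008, 0, -0.0122, 0.0741, -0.091, -0.0103, -0.0021, -0.0008, 0, -0.0122, 0.0741, -0.091, -0.0103, -0.0021, -0.0008, 0, -0.0122, 0.0741, -0.091, -0.0103, -0.0021, -0.0008, 0, -0.0122, 0.0741, -0.091, -0.0103, -0.0021, -0.0008, 0, -0.0122, 0.0741, -0.091, -0.0103, -0.0021, -0.0008, 0, -0.0122, 0.0741, -0.091, -0.0103, -0.0021, -0.0008, 0],
)

```text
time_s: 5.33
tcp_pos: [0.4476, -0.0714, 0.2495]
ee_rot: [[0.577, -0.786, 0.223], [-0.81, -0.585, 0.032], [0.105, -0.2, -0.974]]
wrist_force: [0.2, -0.1, -1.0]
gripper_width: 0.504
gripper_force: 30.0
```

Request:
drive_tool(
  steps=[-0.0122, 0.0741, -0.091, -0.0103, -0.0021, -0.0008, 0, -0.0122, 0.0741, -0.091, -0.0103, -0.0021, -0.0008, 0, -0.0122, 0.0741, -0.091, -0.0103, -0.0021, -0.0008, 0, -0.0122, 0.0741, -0.091, -0.0103, -0.0021, -0.0008, 0, -0.0122, 0.0741, -0.091, -0.0103, -0.0021, -0.0008, 0],
)

```text
time_s: 5.75
tcp_pos: [0.4184, -0.0281, 0.24]
ee_rot: [[0.752, -0.494, 0.435], [-0.427, -0.869, -0.248], [0.501, 0.001, -0.865]]
wrist_force: [1.9, -0.7, -0.5]
gripper_width: 0.501
gripper_force: 30.0
```

Run:
```python
from v import *
print(np.round(r.sense()["joints"],1))
c=np.array([.557,.215]);u=np.array([np.cos(np.radians(-153)),np.sin(np.radians(-153))])
D=T(tool(27,60),[*(c+.16*u),.24]);A=cur();print(A[:3,3]);plan(A,D,g=0)
```

```text
[ 30.1 -10.  -56.8  46.7 -36.5  -6.5]
[ 0.41842245 -0.02807186  0.23999999]
9 rows: [0.055, -0.0001, -0.095, -0.0017, -0.0196, -0.001, 0]
```

Run:
```python
from v import *
c=np.array([.557,.215]);u=np.array([np.cos(np.radians(-153)),np.sin(np.radians(-153))])
D=T(tool(27,60),[*(c+.115*u),.24]);A=cur();plan(A,D,g=0)
```

```text
9 rows: [0.055, -0.0001, -0.095, 0.0021, -0.0223, 0.0012, 0]
```

Request:
drive_tool(
  steps=[0.055, 0, -0.095, 0.0021, -0.0223, 0.0012, 0, 0.055, 0, -0.095, 0.0021, -0.0223, 0.0012, 0, 0.055, 0, -0.095, 0.0021, -0.0223, 0.0012, 0, 0.055, 0, -0.095, 0.0021, -0.0223, 0.0012, 0, 0.055, 0, -0.095, 0.0021, -0.0223, 0.0012, 0, 0.055, 0, -0.095, 0.0021, -0.0223, 0.0012, 0, 0.055, 0, -0.095, 0.0021, -0.0223, 0.0012, 0, 0.055, 0, -0.095, 0.0021, -0.0223, 0.0012, 0, 0.055, 0, -0.095, 0.0021, -0.0223, 0.0012, 0, 0, 0, 0, 0, 0, 0, 0],
)

```text
time_s: 6.58
tcp_pos: [0.4564, 0.163, 0.2412]
ee_rot: [[0.773, 0.452, 0.446], [0.389, -0.892, 0.23], [0.501, -0.004, -0.865]]
wrist_force: [0.6, -0.1, 0.4]
gripper_width: 0.501
gripper_force: 30.0
```

Run:
```python
from v import *
s=r.sense();print(np.round(s["joints"],1),s["gripper_width"],s["gripper_force"])
im=r.capture("wrist");side=r.capture("side");sc=r.capture("scene")
cv2.imwrite("pics/w3s.png",side);cv2.imwrite("pics/w3c.png",sc)
a=cv2.resize(side[120:260,150:330],None,fx=3.3,fy=3.3,interpolation=cv2.INTER_CUBIC)[:420]
cv2.imwrite("pics/w3.png",np.hstack([im[:300],np.zeros((300,10,3),np.uint8)]));cv2.imwrite("pics/w3.png",np.vstack([im[:300,:],cv2.resize(a,(560,300))]))
```

```text
[ 42.3  -4.9 -45.9  21.1 -21.   56.6] 0.5013731285595243 29.9979214835912
```

View pics/w3.png

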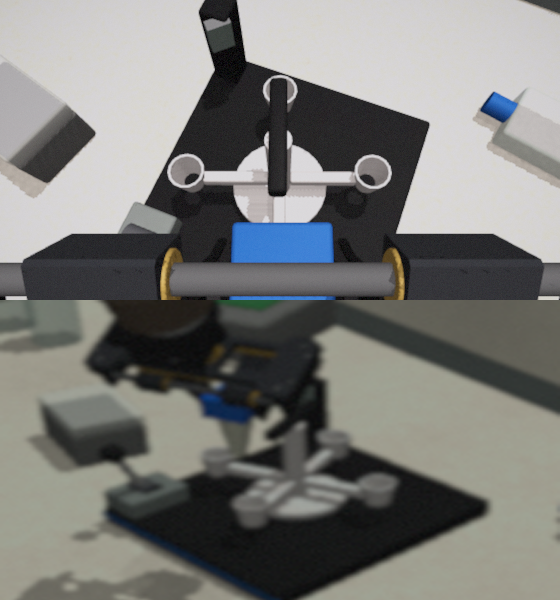

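The vial hangs upright in the grip. The wrist view shows the left, right and far cup rims at (186,170), (372,172) and (280,91), with the T-bar lying along the near–far arm.

Run:
```python
from v import *
c=cam("wrist")
L,R,F=[onz(p,"wrist",.082,c)[:2] for p in [(186,170),(372,172),(280,91)]]
ctr=(L+R)/2;print(L,R,F,ctr,np.linalg.norm(L-R),np.linalg.norm(F-ctr))
d=R-L;ang=np.degrees(np.arctan2(d[1],d[0]));print("angle R",ang)
f=(F-ctr)/np.linalg.norm(F-ctr);print("az F",np.degrees(np.arctan2(f[1],f[0])))
g=(d/np.linalg.norm(d));n=np.array([-g[1],g[0]]);C=(ctr+F-.09*n)/2;near=C-.09*n;print("C",C,"near",near)
A=cur()
az=round(np.degrees(np.arctan2(n[1],n[0])))
tcp=A[:3,3];P=T(tool(az,60),[*near,.175]);plan(A,P,g=0)
Q=P.copy();Q[2,3]=.115;plan(P,Q,n=4,g=0);print(Q[:3,2],Q[:3,0])
```

```text
[0.51752497 0.29287383] [0.59498748 0.13305753] [0.6351135  0.25134252] [0.55625622 0.21296568] 0.17759980812226267 0.08769977935778986
angle R -64.14066182270324
az F 25.950425610131685
C [0.55519082 0.21252675] near [0.47420274 0.17327205]
2 rows: [-0.0033, 0.0006, 0.0033, -0.0066, -0.0018, 0.0338, 0]
4 rows: [0.0, -0.0, 0.0, -0.0075, 0.0, 0.013, 0]
[ 0.44939702  0.21918557 -0.8660254 ] [0.77837848 0.37964055 0.5       ]
```

Request:
drive_tool(
  steps=[-0.0033, 0, 0.0033, -0.007, -0.0018, 0.0335, 0, -0.0033, 0, 0.0033, -0.007, -0.0018, 0.0335, 0, 0, 0, 0, 0, 0, 0, 0, 0, 0, 0, -0.0075, 0, 0.013, 0, 0, 0, 0, -0.0075, 0, 0.013, 0, 0, 0, 0, -0.0075, 0, 0.013, 0, 0, 0, 0, 0, 0, 0, 0],
)

```text
time_s: 7.32
tcp_pos: [0.4801, 0.1665, 0.1635]
ee_rot: [[0.8, 0.448, 0.4], [0.389, -0.894, 0.223], [0.457, -0.023, -0.889]]
wrist_force: [-0.2, 0.8, 0.2]
gripper_width: 0.504
gripper_force: 30.0
```

Run:
```python
from v import *
s=r.sense();print(s["wrist_force"],s["gripper_width"])
A=cur();print(A[:3,3])
P=[.4745,.1735,.082]
a=[]
for n in("scene","side"):
    im=r.capture(n);x,y=proj(P,n)[0].astype(int);a.append(cv2.resize(im[y-45:y+45,x-60:x+60],None,fx=3.3,fy=3.3,interpolation=cv2.INTER_CUBIC))
cv2.imwrite("pics/w4.png",np.hstack(a))
```

```text
[-0.18538229  0.80250778  0.16572042] 0.5039473811740222
[0.48010444 0.1665487  0.16351269]
```

View pics/w4.png

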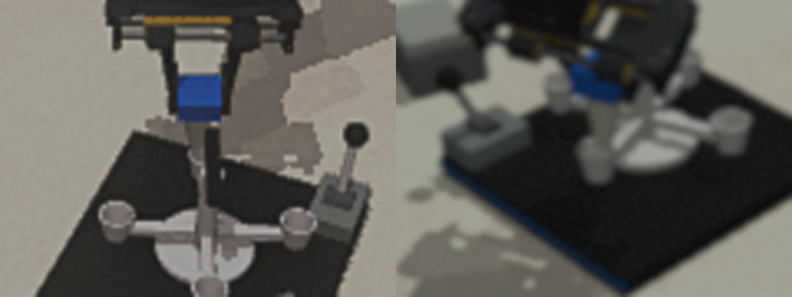

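The vial is above the near cup, but the arm stopped short of the target: z is 0.1635 rather than 0.136. I suspect a joint limit, so I'm checking that.

Run:
```python
from v import *
s=r.sense();print(np.round(s["joints"],1))
A=cur();print(A.round(3).tolist())
```

```text
[ 38.    5.  -49.7  26.2  -9.2  53.5]
[[0.798, 0.449, 0.401, 0.48], [0.39, -0.893, 0.224, 0.167], [0.459, -0.022, -0.888, 0.165], [0.0, 0.0, 0.0, 1.0]]
```

Joint 5 is at its limit because the tool lines up with the forearm. I'll turn the tool azimuth to −30° and place from there.

Run:
```python
from v import *
A=cur()
P=T(tool(-30,60),[.474,.1745,.185]);plan(A,P,g=0)
```

```text
9 rows: [-0.0547, 0.006, 0.0954, 0.0005, -0.0009, -0.0023, 0]
```

Request:
drive_tool(
  steps=[-0.0547, 0.006, 0.0954, 0.0005, -0.001, -0.0023, 0, -0.0547, 0.006, 0.0954, 0.0005, -0.001, -0.0023, 0, -0.0547, 0.006, 0.0954, 0.0005, -0.001, -0.0023, 0, -0.0547, 0.006, 0.0954, 0.0005, -0.001, -0.0023, 0, -0.0547, 0.006, 0.0954, 0.0005, -0.001, -0.0023, 0, -0.0547, 0.006, 0.0954, 0.0005, -0.001, -0.0023, 0, -0.0547, 0.006, 0.0954, 0.0005, -0.001, -0.0023, 0, -0.0547, 0.006, 0.0954, 0.0005, -0.001, -0.0023, 0, -0.0547, 0.006, 0.0954, 0.0005, -0.001, -0.0023, 0, 0, 0, 0, 0, 0, 0, 0],
)

```text
time_s: 8.25
tcp_pos: [0.48, 0.1731, 0.1898]
ee_rot: [[0.828, -0.326, 0.456], [-0.281, -0.945, -0.164], [0.485, 0.008, -0.875]]
wrist_force: [0.1, 1.6, -0.0]
gripper_width: 0.503
gripper_force: 30.0
```

Run:
```python
from v import *
s=r.sense();print(np.round(s["joints"],1))
A=cur();print(A.round(3).tolist());P=T(tool(-30,60),[.473,.1745,.18]);plan(A,P,g=0)
Q=P.copy();Q[2,3]=.12;plan(P,Q,n=6,g=0)
```

```text
[ 45.1   6.3 -50.5  54.9 -32.5 -21.2]
[[0.828, -0.326, 0.456, 0.48], [-0.281, -0.945, -0.164, 0.173], [0.485, 0.008, -0.875, 0.19], [0.0, 0.0, 0.0, 1.0]]
2 rows: [-0.0437, 0.0085, 0.0853, -0.0055, 0.0006, 0.0026, 0]
6 rows: [-0.0, 0.0, 0.0, -0.005, -0.0, 0.0087, 0]
```

Request:
drive_tool(
  steps=[-0.0437, 0.0085, 0.0853, -0.0055, 0.0006, 0.0026, 0, -0.0437, 0.0085, 0.0853, -0.0055, 0.0006, 0.0026, 0, 0, 0, 0, 0, 0, 0, 0, 0, 0, 0, -0.005, 0, 0.0087, 0, 0, 0, 0, -0.005, 0, 0.0087, 0, 0, 0, 0, -0.005, 0, 0.0087, 0, 0, 0, 0, -0.005, 0, 0.0087, 0, 0, 0, 0, 0, 0, 0, 0],
)

```text
time_s: 8.92
tcp_pos: [0.4731, 0.1731, 0.1384]
ee_rot: [[0.754, -0.495, 0.432], [-0.429, -0.869, -0.247], [0.498, 0.001, -0.867]]
wrist_force: [4.7, 2.3, -2.6]
gripper_width: 0.506
gripper_force: 30.0
```

Run:
```python
from v import *
s=r.sense();print(np.round(s["joints"],1))
A=cur();print(A.round(3).tolist());P=T(tool(-30,60),[.473,.1745,.118]);plan(A,P,n=3,g=0)
```

```text
[ 44.4  11.8 -53.9  64.2 -32.2 -42. ]
[[0.754, -0.495, 0.432, 0.473], [-0.429, -0.869, -0.247, 0.173], [0.498, 0.001, -0.867, 0.138], [0.0, 0.0, 0.0, 1.0]]
3 rows: [-0.0006, 0.0009, 0.0017, -0.0036, -0.0004, 0.0058, 0]
```

Run:
```python
from v import *
A=cur();s=r.sense();print(s["wrist_force"],s["moment"])
p=A[:3,3];print(p);d=np.array([.9,.44,0])*.005
print("row shift in tool", (A[:3,:3].T@d).round(4), "down 6mm",(A[:3,:3].T@[0,0,-.006]).round(4))
for n in("scene","side"):
    im=r.capture(n);cv2.imwrite(f"pics/p_{n}.png",im)
    q=proj(p,n)[0];print(n,q.round(1),[(b,a,onz(b,n,p[2]).round(3)[:2]) for b,a in blobs(blue(im),15) if np.hypot(*(np.array(b)-q))<30])
```

```text
[ 4.74707692  2.25166631 -2.56620374] [ 1.45149814 -0.27514423  0.62734897]
[0.47311649 0.17305949 0.13842222]
row shift in tool [ 0.0024 -0.0041  0.0014] down 6mm [-0.003  -0.      0.0052]
scene [323.1 207.3] [([321.2, 206.9], 138, array([0.474, 0.167]))]
side [229.3 190.8] [([234.7, 188.9], 73, array([0.491, 0.172])), ([224.6, 197.4], 16, array([0.443, 0.153]))]
```

Request:
drive_tool(
  steps=[0, 0, 0, 0, 0, 0, 0, 0, 0, 0, 0, 0, 0, 0],
)

```text
time_s: 9.18
tcp_pos: [0.473, 0.1729, 0.1391]
ee_rot: [[0.752, -0.498, 0.432], [-0.431, -0.867, -0.248], [0.498, 0.0, -0.867]]
wrist_force: [4.9, 2.9, -2.8]
gripper_width: 0.503
gripper_force: 30.0
```

Run:
```python
from v import *
s=r.sense();print(np.round(s["wrist_force"],2),np.round(s["moment"],2),cur()[:3,3],np.round(s["joint_velocities"],2))
im=[]
P=[.4745,.1735,.1]
for n in("scene","side"):
    i=r.capture(n);x,y=proj(P,n)[0].astype(int);im.append(cv2.resize(i[y-35:y+35,x-45:x+45],None,fx=4.4,fy=4.4,interpolation=cv2.INTER_CUBIC))
w=r.capture("wrist")
a=np.clip(1.5*np.hstack(im),0,255).astype(np.uint8);cv2.imwrite("pics/w5.png",a)
b=w[:290];b=cv2.resize(b,None,fx=.53,fy=.53)
o=np.zeros((308+b.shape[0],a.shape[1],3),np.uint8);o[:308]=a[:308];o[308:,:b.shape[1]]=b;cv2.imwrite("pics/w5.png",o)
```

```text
[ 4.91  2.92 -2.79] [ 1.52 -0.27  0.68] [0.47299258 0.17288306 0.13907161] [ 0.17 -0.05 -0.03 -0.11  0.04 -0.13]
```

View pics/w5.png

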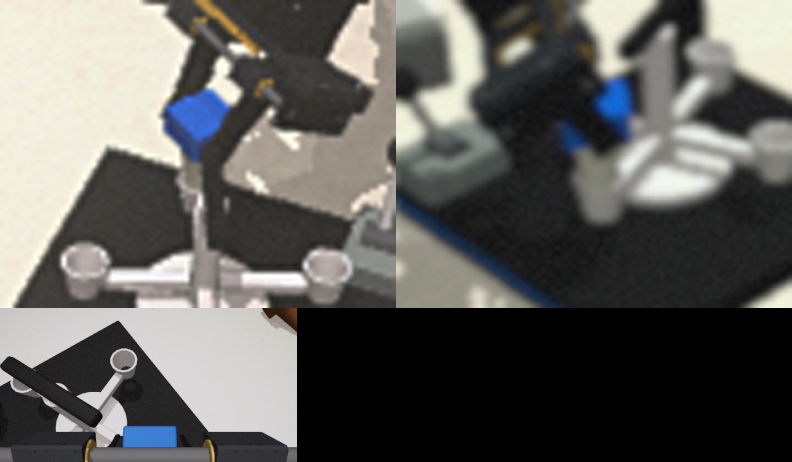

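The vial tip is inside the near cup with the tool clear above. The steady 6 N force points inward, so the tip seems to bear on the outer wall. I'll nudge inward and watch the force.

Request:
drive_tool(
  steps=[0, 0, 0, 0.0012, -0.002, 0.0007, 0, 0, 0, 0, 0, 0, 0, 0, 0, 0, 0, 0, 0, 0, 0],
)

```text
time_s: 9.58
tcp_pos: [0.4739, 0.1718, 0.1378]
ee_rot: [[0.752, -0.501, 0.429], [-0.432, -0.865, -0.254], [0.499, 0.006, -0.867]]
wrist_force: [0.8, -1.1, -0.3]
gripper_width: 0.505
gripper_force: 30.0
```

Request:
drive_tool(
  steps=[0, 0, 0, 0.0012, -0.002, 0.0007, 0, 0, 0, 0, 0, 0, 0, 0, 0, 0, 0, 0, 0, 0, 0],
)

```text
time_s: 9.83
tcp_pos: [0.4764, 0.1733, 0.1378]
ee_rot: [[0.751, -0.501, 0.429], [-0.432, -0.865, -0.254], [0.499, 0.005, -0.867]]
wrist_force: [-0.0, 0.2, -0.9]
gripper_width: 0.5
gripper_force: 30.0
```

Request:
drive_tool(
  steps=[0, 0, 0, -0.003, 0, 0.0052, 0, 0, 0, 0, 0, 0, 0, 0, 0, 0, 0, -0.003, 0, 0.0052, 0, 0, 0, 0, 0, 0, 0, 0],
)

```text
time_s: 10.17
tcp_pos: [0.4762, 0.173, 0.1253]
ee_rot: [[0.752, -0.501, 0.429], [-0.432, -0.865, -0.254], [0.498, 0.006, -0.867]]
wrist_force: [0.5, -0.3, -0.1]
gripper_width: 0.508
gripper_force: 30.0
```

Request:
drive_tool(
  steps=[0, 0, 0, -0.003, 0, 0.0052, 0, 0, 0, 0, 0, 0, 0, 0, 0, 0, 0, 0, 0, 0, 0],
)

```text
time_s: 10.42
tcp_pos: [0.4767, 0.1734, 0.1202]
ee_rot: [[0.751, -0.501, 0.43], [-0.432, -0.865, -0.253], [0.499, 0.005, -0.867]]
wrist_force: [-0.0, 0.8, -0.6]
gripper_width: 0.505
gripper_force: 30.0
```

Request:
drive_tool(
  steps=[0, 0, 0, -0.002, 0, 0.0035, 0, 0, 0, 0, 0, 0, 0, 0, 0, 0, 0, 0, 0, 0, 0],
)

```text
time_s: 10.67
tcp_pos: [0.4771, 0.174, 0.1168]
ee_rot: [[0.751, -0.501, 0.431], [-0.433, -0.865, -0.252], [0.499, 0.003, -0.866]]
wrist_force: [2.4, 2.5, 0.0]
gripper_width: 0.501
gripper_force: 30.0
```

Request:
drive_tool(
  steps=[0, 0, 0, -0.002, 0, 0.0035, 0, 0, 0, 0, 0, 0, 0, 0, 0, 0, 0, 0, 0, 0, 0],
)

```text
time_s: 10.92
tcp_pos: [0.4783, 0.1734, 0.1149]
ee_rot: [[0.748, -0.502, 0.435], [-0.433, -0.865, -0.254], [0.504, 0.002, -0.864]]
wrist_force: [-0.4, -0.2, 10.5]
gripper_width: 0.505
gripper_force: 30.0
```

It is seated, with a 10 N upward reaction. I'll open a little and back off along the tool axis.

Request:
drive_tool(
  steps=[0, 0, 0, 0.002, 0, -0.0035, 0.55, 0, 0, 0, 0, 0, 0, 0.6, 0, 0, 0, 0, 0, 0, 0.65, 0, 0, 0, 0, 0, 0, 0.7, 0, 0, 0, 0, 0, 0, 0.7, 0, 0, 0, 0, 0, 0, 0.7, 0, 0, 0, 0, 0, 0, 0.7],
)

```text
time_s: 11.5
tcp_pos: [0.4763, 0.1732, 0.1157]
ee_rot: [[0.751, -0.501, 0.429], [-0.432, -0.865, -0.254], [0.499, 0.005, -0.867]]
wrist_force: [0.7, -0.8, 0.0]
gripper_width: 0.695
gripper_force: 0.0
```

Request:
drive_tool(
  steps=[0, 0, 0, 0, 0, -0.02, 0.7, 0, 0, 0, 0, 0, -0.03, 0.7, 0, 0, 0, 0, 0, -0.04, 0.7, 0, 0, 0, 0, 0, -0.04, 1, 0, 0, 0, 0, 0, 0, 1],
)

```text
time_s: 11.92
tcp_pos: [0.4207, 0.2119, 0.2349]
ee_rot: [[0.75, -0.496, 0.437], [-0.433, -0.868, -0.241], [0.499, -0.009, -0.866]]
wrist_force: [1.0, 1.0, 0.5]
gripper_width: 0.777
gripper_force: 0.0
```

Run:
```python
from v import *
im=[];P=[.477,.175,.1]
for n in("scene","side"):
    i=r.capture(n);cv2.imwrite(f"pics/q_{n}.png",i);q=proj([.475,.174,.111],n)[0]
    print(n,q.round(1),[(b,a,onz(b,n,.111).round(3)[:2]) for b,a in blobs(blue(i),15) if np.hypot(*(np.array(b)-q))<30])
c=cam("wrist");w=r.capture("wrist");cv2.imwrite("pics/w6.png",w)
print([(b,a,onz(b,"wrist",.115,c).round(3)[:2]) for b,a in blobs(blue(w),60)])
for n in ("scene","side"): print([(b,a,onz(b,n,.0246).round(3)[:2]) for b,a in blobs(blue(cv2.imread(f"pics/q_{n}.png")),25)])
```

```text
scene [322.5 213.7] [([321.3, 212.6], 123, array([0.472, 0.168]))]
side [230.2 198.5] [([231.7, 197.1], 225, array([0.483, 0.177]))]
[([283.3, 203.5], 3360, array([0.479, 0.173]))]
[([27.5, 142.7], 37, array([ 0.623, -1.209])), ([40.9, 145.1], 31, array([ 0.606, -1.14 ])), ([54.0, 146.5], 31, array([ 0.584, -1.081])), ([67.4, 148.6], 32, array([ 0.566, -1.016])), ([17.8, 151.3], 35, array([ 0.687, -1.187])), ([31.1, 153.4], 34, array([ 0.669, -1.123])), ([44.8, 155.3], 35, array([ 0.649, -1.059])), ([58.5, 157.2], 35, array([ 0.629, -0.996])), ([204.6, 183.6], 74, array([ 0.463, -0.342])), ([181.4, 204.8], 85, array([ 0.608, -0.343])), ([321.3, 212.6], 123, array([0.387, 0.135])), ([546.3, 274.2], 92, array([0.292, 0.883])), ([239.1, 275.2], 70, array([0.778, 0.03 ])), ([555.0, 340.9], 198, array([0.537, 0.923]))]
[([231.7, 197.1], 225, array([0.556, 0.29 ])), ([335.0, 207.2], 32, array([0.774, 0.033])), ([396.6, 294.1], 331, array([ 0.615, -0.331])), ([357.5, 322.6], 386, array([ 0.472, -0.331]))]
```

View pics/w6.png

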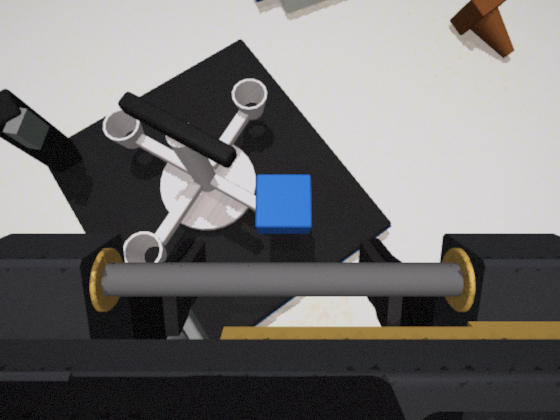

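The first vial is seated upright, with its cap at (283,203). The lying vials haven't moved. Next is the vial at (0.468,-0.338).

Run:
```python
from v import *
print(tri((321.3,212.6),"scene",(231.7,197.1),"side"))
A=cur();M=T(tool(-95,100),[.46,-.25,.26]);plan(A,M)
G=T(tool(-101,135),[.469,-.336,.026]);P=G.copy();P[:3,3]-=.09*G[:3,2];plan(M,P);plan(P,G)
```

```text
(array([0.4777572 , 0.17013893, 0.11653314]), [np.float64(0.0002), np.float64(0.0002)])
12 rows: [-0.0163, -0.0518, 0.0949, 0.0371, 0.0168, 0.0038, 1]
6 rows: [0.0082, -0.1017, 0.0157, 0.0347, -0.0024, 0.0158, 1]
3 rows: [0.0, -0.0, 0.0, 0.0, -0.0, 0.03, 1]
```

Request:
drive_tool(
  steps=[-0.0163, -0.0518, 0.0949, 0.0371, 0.0168, 0.0038, 1, -0.0163, -0.0518, 0.0949, 0.0371, 0.0168, 0.0038, 1, -0.0163, -0.0518, 0.0949, 0.0371, 0.0168, 0.0038, 1, -0.0163, -0.0518, 0.0949, 0.0371, 0.0168, 0.0038, 1, -0.0163, -0.0518, 0.0949, 0.0371, 0.0168, 0.0038, 1, -0.0163, -0.0518, 0.0949, 0.0371, 0.0168, 0.0038, 1, -0.0163, -0.0518, 0.0949, 0.0371, 0.0168, 0.0038, 1, -0.0163, -0.0518, 0.0949, 0.0371, 0.0168, 0.0038, 1, -0.0163, -0.0518, 0.0949, 0.0371, 0.0168, 0.0038, 1, -0.0163, -0.0518, 0.0949, 0.0371, 0.0168, 0.0038, 1],
)

```text
time_s: 12.9
tcp_pos: [0.4885, -0.1783, 0.2741]
ee_rot: [[0.093, -0.995, 0.046], [-0.993, -0.089, 0.073], [-0.068, -0.053, -0.996]]
wrist_force: [0.5, -0.3, -0.4]
gripper_width: 1.0
gripper_force: 0.0
```

Request:
drive_tool(
  steps=[-0.0163, -0.0518, 0.0949, 0.0371, 0.0168, 0.0038, 1, -0.0163, -0.0518, 0.0949, 0.0371, 0.0168, 0.0038, 1, 0.0082, -0.1017, 0.0157, 0.0347, -0.0024, 0.0158, 1, 0.0082, -0.1017, 0.0157, 0.0347, -0.0024, 0.0158, 1, 0.0082, -0.1017, 0.0157, 0.0347, -0.0024, 0.0158, 1, 0.0082, -0.1017, 0.0157, 0.0347, -0.0024, 0.0158, 1, 0.0082, -0.1017, 0.0157, 0.0347, -0.0024, 0.0158, 1, 0.0082, -0.1017, 0.0157, 0.0347, -0.0024, 0.0158, 1, 0, 0, 0, 0, 0, 0, 1, 0, 0, 0, 0, 0, 0, 1],
)

```text
time_s: 13.73
tcp_pos: [0.4513, -0.3978, 0.0758]
ee_rot: [[-0.153, -0.98, 0.128], [-0.68, 0.198, 0.706], [-0.717, 0.022, -0.696]]
wrist_force: [0.2, 1.1, 1.1]
gripper_width: 0.998
gripper_force: 0.0
```

Run:
```python
from v import *
print(np.round(r.sense()["joints"],1))
c=cam("wrist");A=cur();im=r.capture("wrist");cv2.imwrite("pics/w7.png",im)
print(A[:3,3])
for b,a in blobs(blue(im),60): print(b,a,onz(b,"wrist",.0246,c).round(3))
print(proj([.468,-.338,.0246],"wrist",c))
m=blue(im).astype(np.uint8);cs=max(cv2.findContours(m,0,2)[0],key=cv2.contourArea);print(cv2.minAreaRect(cs))
G=T(tool(-101,135),[.468,-.336,.026]);plan(A,G)
```

```text
[-45.2  44.5  15.3 -36.  -91.1  42.6]
[ 0.45126905 -0.39779827  0.0757672 ]
[270.9, 232.6] 4001 [ 0.47  -0.341  0.025]
[86.6, 234.4] 647 [ 0.586 -0.367  0.025]
[[274.64802366 233.9623827 ]]
((271.5, 232.0), (60.0, 67.0), 90.0)
2 rows: [0.0048, 0.0074, -0.0104, -0.0046, -0.0025, 0.0402, 1]
```

Run:
```python
from v import *
plan(cur(),T(tool(-101,135),[.469,-.338,.025]),n=3)
```

```text
3 rows: [0.0014, 0.002, -0.0035, -0.0009, -0.0012, 0.0284, 1]
```

Request:
drive_tool(
  steps=[0.0014, 0.002, -0.0035, -0.001, -0.0012, 0.0282, 1, 0.0014, 0.002, -0.0035, -0.001, -0.0012, 0.0282, 1, 0.0014, 0.002, -0.0035, -0.001, -0.0012, 0.0282, 1, 0, 0, 0, 0, 0, 0, 1, 0, 0, 0, 0, 0, 0, 0, 0, 0, 0, 0, 0, 0, 0, 0, 0, 0, 0, 0, 0, 0, 0, 0, 0, 0, 0, 0, 0, 0, 0, 0, 0, 0, 0, 0, 0, 0, 0, 0, 0, 0, 0],
)

```text
time_s: 14.62
tcp_pos: [0.4722, -0.3388, 0.0325]
ee_rot: [[-0.126, -0.982, 0.14], [-0.701, 0.188, 0.688], [-0.702, -0.012, -0.712]]
wrist_force: [0.2, -0.1, -0.6]
gripper_width: 0.629
gripper_force: 0.0
```

Request:
drive_tool(
  steps=[0, 0, 0, 0, 0, 0, 0, 0, 0, 0, 0, 0, 0, 0, 0, 0, 0, 0, 0, 0, 0, 0, 0, 0, 0, 0, 0, 0, 0, 0, 0, 0, 0, 0, 0, 0, 0, 0, 0, 0, 0, 0],
)

```text
time_s: 15.12
tcp_pos: [0.4721, -0.3383, 0.0318]
ee_rot: [[-0.126, -0.982, 0.139], [-0.7, 0.187, 0.689], [-0.703, -0.011, -0.711]]
wrist_force: [-0.3, -0.9, 0.5]
gripper_width: 0.505
gripper_force: 30.0
```

Request:
drive_tool(
  steps=[0, 0, 0, -0.0245, 0, -0.0245, 0, 0, 0, 0, -0.0245, 0, -0.0245, 0, 0, 0, 0, -0.0245, 0, -0.0245, 0, 0, 0, 0, -0.0245, 0, -0.0245, 0, 0, 0, 0, -0.0245, 0, -0.0245, 0, 0, 0, 0, 0, 0, 0, 0],
)

```text
time_s: 15.62
tcp_pos: [0.4724, -0.3389, 0.2127]
ee_rot: [[-0.118, -0.982, 0.146], [-0.708, 0.186, 0.681], [-0.696, -0.023, -0.717]]
wrist_force: [0.1, -0.3, 0.7]
gripper_width: 0.503
gripper_force: 30.0
```

Run:
```python
from v import *
A=cur();print(A[:3,3]);
V=T(tool(-50,60),[.44,-.03,.26]);plan(A,V,g=0)
B=T(tool(-50,60),[.505,.29,.24]);plan(V,B,g=0)
```

```text
[ 0.47241638 -0.33893252  0.21269145]
13 rows: [-0.0107, 0.0918, -0.072, -0.0264, -0.0036, 0.001, 0]
8 rows: [0.0, 0.0, 0.0, -0.0233, -0.0319, -0.0105, 0]
```

Request:
drive_tool(
  steps=[-0.0107, 0.0918, -0.072, -0.0264, -0.0036, 0.001, 0, -0.0107, 0.0918, -0.072, -0.0264, -0.0036, 0.001, 0, -0.0107, 0.0918, -0.072, -0.0264, -0.0036, 0.001, 0, -0.0107, 0.0918, -0.072, -0.0264, -0.0036, 0.001, 0, -0.0107, 0.0918, -0.072, -0.0264, -0.0036, 0.001, 0, -0.0107, 0.0918, -0.072, -0.0264, -0.0036, 0.001, 0, -0.0107, 0.0918, -0.072, -0.0264, -0.0036, 0.001, 0, -0.0107, 0.0918, -0.072, -0.0264, -0.0036, 0.001, 0, -0.0107, 0.0918, -0.072, -0.0264, -0.0036, 0.001, 0, -0.0107, 0.0918, -0.072, -0.0264, -0.0036, 0.001, 0],
)

```text
time_s: 16.45
tcp_pos: [0.4685, -0.0954, 0.2843]
ee_rot: [[0.456, -0.866, 0.204], [-0.861, -0.488, -0.144], [0.224, -0.11, -0.968]]
wrist_force: [0.1, 0.0, -0.4]
gripper_width: 0.502
gripper_force: 30.0
```

Request:
drive_tool(
  steps=[-0.0107, 0.0918, -0.072, -0.0264, -0.0036, 0.001, 0, -0.0107, 0.0918, -0.072, -0.0264, -0.0036, 0.001, 0, -0.0107, 0.0918, -0.072, -0.0264, -0.0036, 0.001, 0, 0, 0, 0, 0, 0, 0, 0, 0, 0, 0, 0, 0, 0, 0],
)

```text
time_s: 16.87
tcp_pos: [0.4364, -0.0274, 0.2543]
ee_rot: [[0.567, -0.763, 0.311], [-0.665, -0.647, -0.374], [0.486, 0.005, -0.874]]
wrist_force: [0.1, -0.1, 0.3]
gripper_width: 0.506
gripper_force: 30.0
```

Run:
```python
from v import *
A=cur();print(A[:3,3],np.round(r.sense()["joints"],1));
B=T(tool(-50,60),[.5115,.30,.23]);plan(A,B,g=0)
```

```text
[ 0.43635797 -0.02740781  0.2542685 ] [ 33.4  -4.1 -47.8  39.1 -50.  -19.7]
9 rows: [0.0002, 0.0018, 0.0008, -0.0208, -0.0298, -0.0088, 0]
```

Request:
drive_tool(
  steps=[0, 0.0018, 0.0008, -0.0208, -0.0298, -0.0088, 0, 0, 0.0018, 0.0008, -0.0208, -0.0298, -0.0088, 0, 0, 0.0018, 0.0008, -0.0208, -0.0298, -0.0088, 0, 0, 0.0018, 0.0008, -0.0208, -0.0298, -0.0088, 0, 0, 0.0018, 0.0008, -0.0208, -0.0298, -0.0088, 0, 0, 0.0018, 0.0008, -0.0208, -0.0298, -0.0088, 0, 0, 0.0018, 0.0008, -0.0208, -0.0298, -0.0088, 0, 0, 0.0018, 0.0008, -0.0208, -0.0298, -0.0088, 0, 0, 0.0018, 0.0008, -0.0208, -0.0298, -0.0088, 0, 0, 0, 0, 0, 0, 0, 0],
)

```text
time_s: 17.7
tcp_pos: [0.5188, 0.3051, 0.2322]
ee_rot: [[0.551, -0.769, 0.324], [-0.669, -0.639, -0.379], [0.499, -0.008, -0.867]]
wrist_force: [0.5, -1.0, -0.8]
gripper_width: 0.501
gripper_force: 30.0
```

Run:
```python
from v import *
s=r.sense();print(np.round(s["joints"],1),s["gripper_width"])
c=cam("wrist");A=cur();im=r.capture("wrist");print(A[:3,3])
cv2.imwrite("pics/w8.png",im)
sc=r.capture("scene");cv2.imwrite("pics/s8.png",sc)
# predicted cups
C=np.array([.5555,.2135])
for k,a in zip("BCDA",(115.9,25.9,-154.1,-64.1)):
    P=[*(C+.09*np.array([np.cos(np.radians(a)),np.sin(np.radians(a))])),.082];print(k,np.round(P,3),proj(P,"wrist",c)[0].round(),proj(P,"scene")[0].round())
q=proj(A[:3,3],"scene")[0].astype(int);a=cv2.resize(sc[q[1]-45:q[1]+55,q[0]-90:q[0]+60],None,fx=3,fy=3,interpolation=cv2.INTER_CUBIC)
o=np.zeros((300+280,560,3),np.uint8);o[:280]=im[:280];o[280:,:450]=a;cv2.imwrite("pics/m8.png",o);print(q)
B=T(tool(-50,60),[.5115,.30,.15]);plan(A,B,g=0)
```

```text
[ 57.4  20.9 -19.4  32.3 -63.3 -36. ] 0.5008537158599429
[0.51879471 0.30506174 0.23220294]
B [0.516 0.294 0.082] [294. 285.] [350. 240.]
C [0.636 0.253 0.082] [223. 166.] [323. 260.]
D [0.475 0.174 0.082] [415. 211.] [322. 220.]
A [0.595 0.133 0.082] [336. 104.] [295. 238.]
[358 208]
3 rows: [-0.0015, 0.0004, -0.0025, -0.0139, 0.0031, 0.0236, 0]
```

View pics/m8.png

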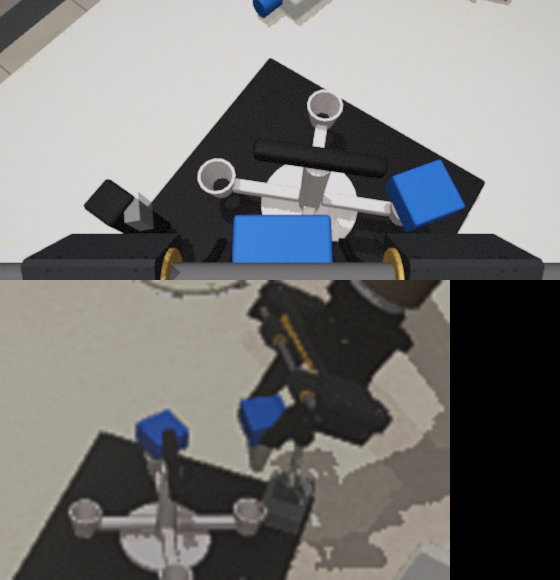

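The second vial hangs upright beside cup B. Rims A and C are now at (324,106) and (217,176), so the rotor has turned slightly. I'll recompute the angle.

Run:
```python
from v import *
c=cam("wrist");A=cur()
a,b=[onz(p,"wrist",.082,c)[:2] for p in [(324,106),(217,176)]];C=np.array([.5555,.2135])
print(a,b,np.linalg.norm(a-b));ang=[]
for p,o in((a,180),(b,90)):
    d=p-C;print(np.linalg.norm(d));ang.append((np.degrees(np.arctan2(d[1],d[0]))+o)%360)
# centre & angle from the two alone
m=(a+b)/2;d=b-a;n=np.array([-d[1],d[0]])/np.linalg.norm(d);C2=m+n*np.linalg.norm(d)/2;print(C2,ang)
w=blue(cv2.imread("pics/w8.png"));print([(q,s,onz(q,"wrist",.113,c).round(3)) for q,s in blobs(w,100)])
th=np.radians(np.mean(ang));cup=(C+.5*(C2-C))+.09*np.array([np.cos(th),np.sin(th)]);print("B",np.degrees(th),cup)
f=A[:3,2].copy();f[2]=0;f/=np.linalg.norm(f);t=cup-.007*f[:2];print(t)
B=T(tool(-50,60),[*t,.16]);plan(A,B,g=0,n=3)
```

```text
[0.59976601 0.13514906] [0.63134718 0.2565899 ] 0.12548007375979972
0.0899908289956547
0.08723264916541851
[0.55483618 0.21166007] [np.float64(119.46518990733593), np.float64(119.60154621151098)]
[([265.7, 6.0], 330, array([0.702, 0.102, 0.113])), ([423.8, 194.7], 3661, array([0.477, 0.166, 0.113])), ([281.5, 238.6], 4782, array([0.544, 0.269, 0.113])), ([281.8, 305.9], 2179, array([0.511, 0.308, 0.113]))]
B 119.53336805942345 [0.51080436 0.29088622]
[0.50632289 0.29626362]
3 rows: [0.0006, 0.0001, -0.003, -0.0132, 0.0034, 0.0202, 0]
```

Request:
drive_tool(
  steps=[0.0006, 0, -0.003, -0.0132, 0.0034, 0.0202, 0, 0.0006, 0, -0.003, -0.0132, 0.0034, 0.0202, 0, 0.0006, 0, -0.003, -0.0132, 0.0034, 0.0202, 0, 0, 0, 0, 0, 0, 0, 0, 0, 0, 0, 0, 0, 0, 0, 0, 0, 0, 0, 0, 0, 0],
)

```text
time_s: 18.3
tcp_pos: [0.5061, 0.295, 0.1625]
ee_rot: [[0.556, -0.766, 0.324], [-0.664, -0.643, -0.382], [0.501, -0.003, -0.866]]
wrist_force: [-0.6, 0.4, -0.5]
gripper_width: 0.506
gripper_force: 30.0
```

Run:
```python
from v import *
A=cur();print(A[:3,3],np.round(r.sense()["joints"],1))
B=T(tool(-50,60),[.5063,.2963,.14]);plan(A,B,g=0,n=3)
```

```text
[0.5060724  0.29496104 0.16248511] [ 57.4  23.4 -27.4  35.9 -54.7 -42.5]
3 rows: [-0.0009, -0.0002, -0.0002, -0.004, -0.0003, 0.0063, 0]
```

Request:
drive_tool(
  steps=[0, 0, 0, -0.004, -0.0003, 0.0063, 0, 0, 0, 0, -0.004, -0.0003, 0.0063, 0, 0, 0, 0, -0.004, -0.0003, 0.0063, 0, 0, 0, 0, 0, 0, 0, 0, 0, 0, 0, 0, 0, 0, 0],
)

```text
time_s: 18.72
tcp_pos: [0.5119, 0.3026, 0.1524]
ee_rot: [[0.551, -0.761, 0.344], [-0.663, -0.649, -0.374], [0.507, -0.022, -0.861]]
wrist_force: [-1.1, 1.3, 36.0]
gripper_width: 0.505
gripper_force: 30.0
```

Request:
drive_tool(
  steps=[0, 0, 0, -0.003, 0, 0.0052, 0, 0, 0, 0, -0.003, 0, 0.0052, 0, 0, 0, 0, 0, 0, 0, 0, 0, 0, 0, 0, 0, 0, 0],
)

```text
time_s: 19.05
tcp_pos: [0.5128, 0.3054, 0.1418]
ee_rot: [[0.551, -0.759, 0.347], [-0.664, -0.651, -0.368], [0.506, -0.028, -0.862]]
wrist_force: [-2.9, 5.1, 40.7]
gripper_width: 0.503
gripper_force: 30.0
```

High force, so I'm backing straight up to look.

Request:
drive_tool(
  steps=[0, 0, 0, 0.01, 0, -0.0173, 0, 0, 0, 0, 0.01, 0, -0.0173, 0, 0, 0, 0, 0.005, 0, -0.0087, 0, 0, 0, 0, 0, 0, 0, 0],
)

```text
time_s: 19.38
tcp_pos: [0.5062, 0.298, 0.1796]
ee_rot: [[0.556, -0.765, 0.327], [-0.665, -0.645, -0.378], [0.499, -0.007, -0.866]]
wrist_force: [0.2, 0.5, -1.5]
gripper_width: 0.501
gripper_force: 30.0
```

Run:
```python
from v import *
A=cur();print(A[:3,3]);
sc=r.capture("scene");sd=r.capture("side");w=r.capture("wrist");c=cam("wrist")
for n,i in (("scene",sc),("side",sd)):
    q=proj(A[:3,3],n)[0];print(n,q,[(b,a) for b,a in blobs(blue(i),15) if np.hypot(*(np.array(b)-q))<60])
def crop(n,i,P,h=40,wd=53,f=5.2):
    x,y=proj(P,n)[0].astype(int);return cv2.resize(i[y-h:y+h,x-wd:x+wd],(400,300),interpolation=cv2.INTER_CUBIC)
P=[.51,.295,.11]
o=np.zeros((600,800,3),np.uint8);o[:300,:400]=crop("scene",sc,P);o[:300,400:]=crop("side",sd,P);o[300:,:560]=w[:300]
cv2.imwrite("pics/m9.png",np.clip(1.4*o,0,255).astype(np.uint8))
```

```text
[0.50617561 0.29800909 0.17964247]
scene [356.04850651 217.34542842] [([312.0, 214.7], 155), ([353.1, 214.6], 184)]
side [213.92633421 158.72662787] [([217.1, 155.6], 158), ([242.0, 197.9], 224)]
```

View pics/m9.png

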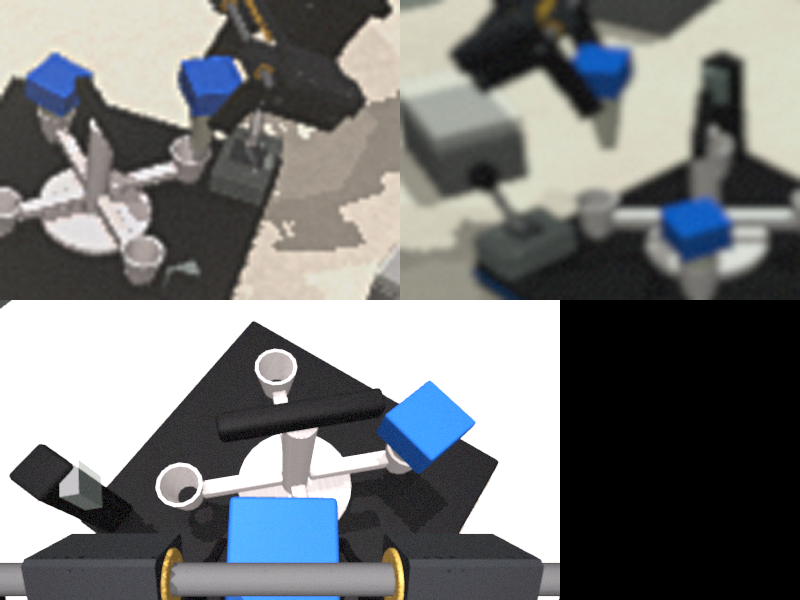

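The held vial is still upright and above cup B, but the rotor turned when the tip hit the rim. Rims A and C are now at wrist pixels (276,70) and (180,185). I'll recompute the angle and check that the rotor is at rest.

```bash
cat >> v.py <<'E'
C0=np.array([.5552,.2127])
def capmeas(z=.113,near=None):
    "blue caps: triangulated between scene and side"
    pass
def cupxy(a,C=C0): return C+.09*np.array([np.cos(np.radians(a)),np.sin(np.radians(a))])
E
python3 - <<'E'
from v import *
c=cam("wrist");A=cur()
a,b=[onz(p,"wrist",.082,c)[:2] for p in [(276,70),(180,185)]]
for p,o in((a,180),(b,90)):
    d=p-C0;print(p,np.linalg.norm(d),(np.degrees(np.arctan2(d[1],d[0]))+o)%360)
print(np.linalg.norm(a-b))
print("held",tri((353.1,214.6),"scene",(217.1,155.6),"side"),A[:3,3])
print("D",tri((312,214.7),"scene",(242,197.9),"side"))
w=r.capture("wrist");i2=cv2.imread("pics/m9.png")[300:,:560]
d=cv2.absdiff(np.clip(1.4*w[:230].astype(float),0,255).astype(np.uint8),i2[:230]).max(2);print((d>60).sum())
bb=[q for q in blobs(blue(w),300)];print(bb,[onz(q,"wrist",.113,c).round(3) for q,_ in bb])
E
```

```text
[0.62354863 0.1630042 ] 0.08450566796906961 143.97936538097682
[0.61295227 0.28654478] 0.09374634166748223 141.97187366636658
0.12399419196442184
held (array([0.51231129, 0.28874835, 0.19208025]), [np.float64(0.0003), np.float64(0.0003)]) [0.50478366 0.29582484 0.17542785]
D (array([0.499806  , 0.14761499, 0.11528413]), [np.float64(0.0013), np.float64(0.0013)])
1637
[([423.3, 126.2], 5003), ([282.3, 230.1], 7239), ([283.2, 302.2], 1540)] [array([0.5  , 0.15 , 0.113]), array([0.528, 0.269, 0.113]), array([0.499, 0.302, 0.113])]
```

Request:
drive_tool(
  steps=[0, 0, 0, 0, 0, 0, 0, 0, 0, 0, 0, 0, 0, 0, 0, 0, 0, 0, 0, 0, 0, 0, 0, 0, 0, 0, 0, 0, 0, 0, 0, 0, 0, 0, 0, 0, 0, 0, 0, 0, 0, 0, 0, 0, 0, 0, 0, 0, 0, 0, 0, 0, 0, 0, 0, 0, 0, 0, 0, 0, 0, 0, 0],
)

```text
time_s: 20.33
tcp_pos: [0.5051, 0.2964, 0.1764]
ee_rot: [[0.558, -0.765, 0.323], [-0.662, -0.644, -0.383], [0.501, 0.0, -0.865]]
wrist_force: [-0.1, -0.2, -0.3]
gripper_width: 0.508
gripper_force: 30.0
```

```bash
cat >> v.py <<'E'
def rims(im,c,z=.082):
    "rim circles in a wrist picture whose world point lies 90 mm from the rotor axis"
    g=cv2.medianBlur(cv2.cvtColor(im,cv2.COLOR_BGR2GRAY),3);o=[]
    k=cv2.HoughCircles(g,cv2.HOUGH_GRADIENT,1,30,param1=120,param2=13,minRadius=14,maxRadius=30)
    for x,y,R in ([] if k is None else k[0]):
        p=onz((x,y),"wrist",z,c)[:2];d=p-C0;e=np.linalg.norm(d)
        if .075<e<.105: o.append((round(float(x)),round(float(y)),round(float(R)),p.round(3).tolist(),round(e,4),round(np.degrees(np.arctan2(d[1],d[0])),1)))
    return o
E
python3 - <<'E'
from v import *
s=r.sense();print(s["time_s"],s["gripper_width"],s["gripper_force"])
for k in range(2):
    c=cam("wrist");w=r.capture("wrist");print(cur()[:3,3].round(4));print(rims(w,c))
    print([(q,onz(q,"wrist",.113,c).round(3)) for q,_ in blobs(blue(w),300)])
cv2.imwrite("pics/w10.png",w)
E
```

```text
20.3333 0.5078700969923262 29.994696769863367
[0.505  0.2963 0.1764]
[(180, 186, 20, [0.614, 0.288], np.float64(0.0952), np.float64(52.0)), (276, 70, 22, [0.624, 0.164], np.float64(0.0848), np.float64(-35.2)), (414, 138, 29, [0.501, 0.14], np.float64(0.0903), np.float64(-126.7))]
[([423.8, 126.6], array([0.5  , 0.15 , 0.113])), ([282.3, 230.1], array([0.528, 0.269, 0.113])), ([283.3, 302.2], array([0.499, 0.303, 0.113]))]
[0.505  0.2963 0.1764]
[(176, 184, 21, [0.616, 0.289], np.float64(0.0973), np.float64(51.2)), (276, 66, 18, [0.626, 0.16], np.float64(0.0884), np.float64(-36.4)), (410, 140, 25, [0.502, 0.144], np.float64(0.0864), np.float64(-127.9)), (372, 280, 22, [0.462, 0.25], np.float64(0.1009), np.float64(158.1))]
[([423.8, 126.6], array([0.5  , 0.15 , 0.113])), ([282.3, 230.1], array([0.528, 0.269, 0.113])), ([283.3, 302.2], array([0.499, 0.303, 0.113]))]
```

Run:
```python
from v import *
P=[.51,.295,.11]
f=[400/106,300/80]
def back(n,u,v):
    x,y=proj(P,n)[0].astype(int);return (x-53+u/f[0],y-40+v/f[1])
for nm,a,b in (("B",(189,150),(197,203)),("C",(143,248),(317,143)) ):
    print(nm,tri(back("scene",*a),"scene",back("side",*b),"side"), onz(back("scene",*a),"scene",.082).round(4), onz(back("side",*b),"side",.082).round(4))
sc=r.capture("scene");sd=r.capture("side")
x=[(n,[q for q,a in blobs(blue(i),60) if np.hypot(*(np.array(q)-proj([.505,.25,.15],n)[0]))<70]) for n,i in(("scene",sc),("side",sd))];print(x)
for p,q in zip(sorted(x[0][1]),sorted(x[1][1],reverse=True)): print(tri(p,"scene",q,"side"),onz(p,"scene",.115).round(4),onz(q,"side",.115).round(4))
cv2.imwrite("pics/s10.png",sc);cv2.imwrite("pics/d10.png",sd)
```

```text
B (array([0.48821076, 0.27466429, 0.07943036]), [np.float64(0.0017), np.float64(0.0017)]) [0.4889 0.2763 0.082 ] [0.4866 0.269  0.082 ]
C (array([0.61744838, 0.2851706 , 0.08460952]), [np.float64(0.0031), np.float64(0.0031)]) [0.6124 0.2864 0.082 ] [0.621  0.2851 0.082 ]
[('scene', [[311.6, 214.9], [352.7, 214.8]]), ('side', [[217.1, 156.1], [242.1, 197.9]])]
(array([0.50048867, 0.1471022 , 0.11500662]), [np.float64(0.0019), np.float64(0.0019)]) [0.5023 0.146  0.115 ] [0.4998 0.1492 0.115 ]
(array([0.51195389, 0.28780227, 0.19071138]), [np.float64(0.0001), np.float64(0.0001)]) [0.4338 0.2662 0.115 ] [0.5879 0.4129 0.115 ]
```

Both methods put cup B at about (0.4875,0.274), and the held cap is at (0.512,0.288). I'll shift horizontally, then lower carefully.

Run:
```python
from v import *
A=cur();print((A[:3,:3].T@[-.0245,-.014,0]/2).round(4),(A[:3,:3].T@[0,0,-.008]).round(4))
```

```text
[-0.0022  0.0139 -0.0013] [-0.004  -0.      0.0069]
```

Request:
drive_tool(
  steps=[0, 0, 0, -0.0022, 0.0139, -0.0013, 0, 0, 0, 0, -0.0022, 0.0139, -0.0013, 0, 0, 0, 0, 0, 0, 0, 0, 0, 0, 0, -0.004, 0, 0.0069, 0, 0, 0, 0, -0.004, 0, 0.0069, 0, 0, 0, 0, -0.004, 0, 0.0069, 0, 0, 0, 0, -0.004, 0, 0.0069, 0, 0, 0, 0, 0, 0, 0, 0, 0, 0, 0, 0, 0, 0, 0],
)

```text
time_s: 21.28
tcp_pos: [0.4805, 0.282, 0.1435]
ee_rot: [[0.558, -0.765, 0.322], [-0.661, -0.644, -0.385], [0.502, 0.002, -0.865]]
wrist_force: [-0.5, 0.4, 0.5]
gripper_width: 0.501
gripper_force: 30.0
```

Run:
```python
from v import *
A=cur();s=r.sense();print(A[:3,3],s["wrist_force"])
sc=r.capture("scene");sd=r.capture("side")
x=[(n,[q for q,a in blobs(blue(i),60) if np.hypot(*(np.array(q)-proj([.49,.25,.15],n)[0]))<70]) for n,i in(("scene",sc),("side",sd))];print(x)
for p,q in zip(sorted(x[0][1]),sorted(x[1][1],reverse=True)): print(tri(p,"scene",q,"side"))
```

```text
[0.48051326 0.28200718 0.14347488] [-0.46936447  0.37512084  0.49057495]
[('scene', [[311.6, 214.9], [350.2, 216.2]]), ('side', [[213.7, 169.8], [242.0, 197.8]])]
(array([0.50048551, 0.14727967, 0.11518751]), [np.float64(0.0021), np.float64(0.0021)])
(array([0.48800843, 0.27403716, 0.15803886]), [np.float64(0.0003), np.float64(0.0003)])
```

Request:
drive_tool(
  steps=[0, 0, 0, -0.004, 0, 0.0069, 0, 0, 0, 0, 0, 0, 0, 0, 0, 0, 0, 0, 0, 0, 0],
)

```text
time_s: 21.63
tcp_pos: [0.4803, 0.2821, 0.1361]
ee_rot: [[0.558, -0.765, 0.322], [-0.661, -0.644, -0.384], [0.501, 0.001, -0.865]]
wrist_force: [-0.3, -0.3, -0.7]
gripper_width: 0.502
gripper_force: 30.0
```

Request:
drive_tool(
  steps=[0, 0, 0, -0.004, 0, 0.0069, 0, 0, 0, 0, 0, 0, 0, 0, 0, 0, 0, 0, 0, 0, 0],
)

```text
time_s: 21.88
tcp_pos: [0.4803, 0.282, 0.128]
ee_rot: [[0.558, -0.765, 0.322], [-0.661, -0.644, -0.384], [0.502, 0.001, -0.865]]
wrist_force: [-0.1, 0.2, 0.2]
gripper_width: 0.504
gripper_force: 30.0
```

No contact force, so it is entering the cup.

Request:
drive_tool(
  steps=[0, 0, 0, -0.004, 0, 0.0069, 0, 0, 0, 0, 0, 0, 0, 0, 0, 0, 0, 0, 0, 0, 0],
)

```text
time_s: 22.13
tcp_pos: [0.4803, 0.282, 0.12]
ee_rot: [[0.558, -0.765, 0.322], [-0.661, -0.644, -0.384], [0.502, 0.001, -0.865]]
wrist_force: [-0.3, -0.1, 0.1]
gripper_width: 0.504
gripper_force: 30.0
```

Request:
drive_tool(
  steps=[0, 0, 0, -0.003, 0, 0.0052, 0, 0, 0, 0, 0, 0, 0, 0, 0, 0, 0, 0, 0, 0, 0],
)

```text
time_s: 22.38
tcp_pos: [0.4804, 0.2821, 0.1142]
ee_rot: [[0.558, -0.765, 0.322], [-0.661, -0.644, -0.384], [0.501, 0.001, -0.865]]
wrist_force: [0.0, -0.6, -0.3]
gripper_width: 0.507
gripper_force: 30.0
```

Request:
drive_tool(
  steps=[0, 0, 0, -0.003, 0, 0.0052, 0, 0, 0, 0, 0, 0, 0, 0, 0, 0, 0, 0, 0, 0, 0],
)

```text
time_s: 22.63
tcp_pos: [0.4804, 0.2821, 0.1082]
ee_rot: [[0.558, -0.765, 0.322], [-0.661, -0.644, -0.384], [0.501, 0.001, -0.865]]
wrist_force: [-0.1, -0.5, -0.2]
gripper_width: 0.502
gripper_force: 30.0
```

Request:
drive_tool(
  steps=[0, 0, 0, 0, 0, 0, 0.55, 0, 0, 0, 0, 0, 0, 0.6, 0, 0, 0, 0, 0, 0, 0.65, 0, 0, 0, 0, 0, 0, 0.7, 0, 0, 0, 0, 0, 0, 0.75, 0, 0, 0, 0, 0, 0, 0.75, 0, 0, 0, 0, 0, 0, 0.75],
)

```text
time_s: 23.22
tcp_pos: [0.4805, 0.2824, 0.1086]
ee_rot: [[0.558, -0.765, 0.323], [-0.662, -0.644, -0.383], [0.501, 0.0, -0.865]]
wrist_force: [0.4, 1.4, -0.7]
gripper_width: 0.736
gripper_force: 0.0
```

```bash
cat >> v.py <<'E'
def caps():
    sc=r.capture("scene");sd=r.capture("side")
    x=[[q for q,a in blobs(blue(i),50) if np.hypot(*(np.array(q)-proj([.555,.216,.12],n)[0]))<75] for n,i in(("scene",sc),("side",sd))];o=[]
    for p in x[0]:
        for q in x[1]:
            X,e=tri(p,"scene",q,"side")
            if e[0]<.004 and .09<X[2]<.2: o.append((X.round(4).tolist(),e[0]))
    return o
E
python3 - <<'E'
from v import *
s=r.sense();print(s["tcp_pos"],s["wrist_force"],s["gripper_width"]);print(*caps(),sep="\n")
E
```

```text
[0.48049698 0.28236142 0.10858786] [ 0.44335154  1.40151853 -0.67260976] 0.7360780925574942
([0.5011, 0.1462, 0.1148], np.float64(0.0021))
([0.4888, 0.2744, 0.1153], np.float64(0.0004))
```

Both caps read z = 0.115, the same height, which matches both being home. I'll retreat and go for the third vial.

Request:
drive_tool(
  steps=[0, 0, 0, 0, 0, -0.02, 0.75, 0, 0, 0, 0, 0, -0.03, 0.75, 0, 0, 0, 0, 0, -0.04, 0.8, 0, 0, 0, 0, 0, -0.04, 1, 0, 0, 0, 0, 0, -0.03, 1, 0, 0, 0, 0, 0, 0, 1],
)

```text
time_s: 23.82
tcp_pos: [0.4293, 0.3486, 0.253]
ee_rot: [[0.557, -0.762, 0.33], [-0.665, -0.648, -0.372], [0.498, -0.012, -0.867]]
wrist_force: [-0.4, -0.2, -0.2]
gripper_width: 0.941
gripper_force: 0.0
```

Run:
```python
from v import *
print(*caps(),sep="\n")
for n in ("scene","side"):
    print([(b,a,onz(b,n,.0246).round(3)[:2]) for b,a in blobs(blue(r.capture(n)),40) if np.hypot(*(np.array(b)-proj([.61,-.34,.025],n)[0]))<60])
A=cur();print(A[:3,3]);M=T(tool(-90,100),[.58,-.2,.27]);plan(A,M)
G=T(tool(-93,135),[.618,-.338,.025]);P=G.copy();P[:3,3]-=.09*G[:3,2];plan(M,P)
```

```text
([0.5011, 0.1462, 0.1148], np.float64(0.0021))
([0.4872, 0.2756, 0.1127], np.float64(0.0009))
[([181.4, 204.8], 85, array([ 0.608, -0.343]))]
[([396.6, 294.1], 331, array([ 0.615, -0.331]))]
[0.42849355 0.34262316 0.24579677]
15 rows: [-0.0081, -0.0448, 0.0469, 0.0385, 0.0038, 0.0059, 1]
7 rows: [0.0035, -0.0872, 0.0067, 0.0375, -0.0055, 0.0115, 1]
```

Request:
drive_tool(
  steps=[-0.0081, -0.0448, 0.0469, 0.0385, 0.0038, 0.0059, 1, -0.0081, -0.0448, 0.0469, 0.0385, 0.0038, 0.0059, 1, -0.0081, -0.0448, 0.0469, 0.0385, 0.0038, 0.0059, 1, -0.0081, -0.0448, 0.0469, 0.0385, 0.0038, 0.0059, 1, -0.0081, -0.0448, 0.0469, 0.0385, 0.0038, 0.0059, 1, -0.0081, -0.0448, 0.0469, 0.0385, 0.0038, 0.0059, 1, -0.0081, -0.0448, 0.0469, 0.0385, 0.0038, 0.0059, 1, -0.0081, -0.0448, 0.0469, 0.0385, 0.0038, 0.0059, 1, -0.0081, -0.0448, 0.0469, 0.0385, 0.0038, 0.0059, 1, -0.0081, -0.0448, 0.0469, 0.0385, 0.0038, 0.0059, 1],
)

```text
time_s: 24.85
tcp_pos: [0.5711, -0.0109, 0.3069]
ee_rot: [[0.223, -0.973, 0.065], [-0.973, -0.226, -0.039], [0.053, -0.055, -0.997]]
wrist_force: [1.5, 0.5, 0.7]
gripper_width: 1.002
gripper_force: 0.0
```

Request:
drive_tool(
  steps=[-0.0081, -0.0448, 0.0469, 0.0385, 0.0038, 0.0059, 1, -0.0081, -0.0448, 0.0469, 0.0385, 0.0038, 0.0059, 1, -0.0081, -0.0448, 0.0469, 0.0385, 0.0038, 0.0059, 1, -0.0081, -0.0448, 0.0469, 0.0385, 0.0038, 0.0059, 1, -0.0081, -0.0448, 0.0469, 0.0385, 0.0038, 0.0059, 1, 0, 0, 0, 0, 0, 0, 1],
)

```text
time_s: 25.35
tcp_pos: [0.5774, -0.2071, 0.2648]
ee_rot: [[-0.014, -1.0, -0.006], [-0.984, 0.013, 0.178], [-0.178, 0.008, -0.984]]
wrist_force: [0.9, 0.5, -0.6]
gripper_width: 0.999
gripper_force: 0.0
```

Run:
```python
from v import *
A=cur();print(A[:3,3])
c=cam("wrist");im=r.capture("wrist");cv2.imwrite("pics/w11.png",im)
print([(b,a,onz(b,"wrist",.0246,c).round(3)) for b,a in blobs(blue(im),60)])
G=T(tool(-93,135),[.618,-.338,.025]);P=G.copy();P[:3,3]-=.09*G[:3,2];plan(A,P)
```

```text
[ 0.57742884 -0.20708634  0.26476588]
[([237.1, 13.6], 1438, array([ 0.616, -0.328,  0.025]))]
7 rows: [0.0037, -0.0866, 0.0045, 0.0362, -0.0061, 0.0112, 1]
```

Request:
drive_tool(
  steps=[0.0037, -0.0866, 0.0045, 0.0362, -0.0061, 0.0112, 1, 0.0037, -0.0866, 0.0045, 0.0362, -0.0061, 0.0112, 1, 0.0037, -0.0866, 0.0045, 0.0362, -0.0061, 0.0112, 1, 0.0037, -0.0866, 0.0045, 0.0362, -0.0061, 0.0112, 1, 0.0037, -0.0866, 0.0045, 0.0362, -0.0061, 0.0112, 1, 0.0037, -0.0866, 0.0045, 0.0362, -0.0061, 0.0112, 1, 0.0037, -0.0866, 0.0045, 0.0362, -0.0061, 0.0112, 1, 0, 0, 0, 0, 0, 0, 1, 0, 0, 0, 0, 0, 0, 1, 0, 0, 0, 0, 0, 0, 1],
)

```text
time_s: 26.23
tcp_pos: [0.6211, -0.3928, 0.093]
ee_rot: [[-0.023, -0.999, 0.032], [-0.707, 0.038, 0.706], [-0.706, -0.006, -0.708]]
wrist_force: [0.3, 1.0, 1.7]
gripper_width: 1.002
gripper_force: 0.0
```

Run:
```python
from v import *
A=cur();print(A[:3,3],np.round(r.sense()["joints"],1))
c=cam("wrist");im=r.capture("wrist")
print([(b,a,onz(b,"wrist",.0246,c).round(3)) for b,a in blobs(blue(im),60)],proj([.617,-.34,.0246],"wrist",c))
m=blue(im).astype(np.uint8);print(cv2.minAreaRect(max(cv2.findContours(m,0,2)[0],key=cv2.contourArea)))
plan(A,T(tool(-93,135),[.618,-.338,.025]),n=3)
```

```text
[ 0.62113304 -0.3927541   0.09298348] [ -35.7   54.2   40.3  -37.2 -101.8   34.3]
[([298.4, 210.8], 4674, array([ 0.613, -0.334,  0.025]))] [[293.00159689 206.31366918]]
((299.1480712890625, 210.40846252441406), (68.8591079711914, 70.39944458007812), 3.2704880237579346)
3 rows: [0.0018, -0.0003, 0.0049, 0.0031, 0.0019, 0.0289, 1]
```

Request:
drive_tool(
  steps=[0.0018, 0, 0.0049, 0.0029, 0.0029, 0.0291, 1, 0.0018, 0, 0.0049, 0.0029, 0.0029, 0.0291, 1, 0.0018, 0, 0.0049, 0.0029, 0.0029, 0.0291, 1, 0, 0, 0, 0, 0, 0, 1, 0, 0, 0, 0, 0, 0, 1],
)

```text
time_s: 26.7
tcp_pos: [0.6176, -0.3358, 0.0342]
ee_rot: [[-0.027, -0.999, 0.042], [-0.712, 0.049, 0.701], [-0.702, -0.011, -0.712]]
wrist_force: [0.3, 0.3, 1.2]
gripper_width: 1.001
gripper_force: 0.0
```

Run:
```python
from v import *
A=cur();print(A.round(3).tolist());plan(A,T(tool(-93,135),[.615,-.337,.025]))
c=cam("wrist");im=r.capture("wrist")
print([(b,a) for b,a in blobs(blue(im),60)],proj([.615,-.337,.0246],"wrist",c))
```

```text
[[-0.027, -0.999, 0.042, 0.618], [-0.712, 0.049, 0.701, -0.336], [-0.702, -0.011, -0.712, 0.034], [0.0, 0.0, 0.0, 1.0]]
1 rows: [-0.0053, -0.007, 0.0102, 0.0074, 0.0026, 0.0055, 1]
[([294.1, 234.7], 5533), ([296.7, 302.0], 1331)] [[289.61058272 255.41896012]]
```

Request:
drive_tool(
  steps=[0, 0, 0.01, 0.0074, 0.0026, 0.0055, 1, 0, 0, 0, 0, 0, 0, 1, 0, 0, 0, 0, 0, 0, 0, 0, 0, 0, 0, 0, 0, 0, 0, 0, 0, 0, 0, 0, 0, 0, 0, 0, 0, 0, 0, 0, 0, 0, 0, 0, 0, 0, 0, 0, 0, 0, 0, 0, 0, 0, 0, 0, 0, 0, 0, 0, 0, 0, 0, 0, 0, 0, 0, 0],
)

```text
time_s: 27.58
tcp_pos: [0.6136, -0.3397, 0.0205]
ee_rot: [[-0.043, -0.998, 0.042], [-0.707, 0.06, 0.704], [-0.706, 0.001, -0.709]]
wrist_force: [0.2, -0.7, 7.0]
gripper_width: 0.515
gripper_force: 31.6
```

Request:
drive_tool(
  steps=[0, 0, 0, 0, 0, 0, 0, 0, 0, 0, 0, 0, 0, 0, 0, 0, 0, 0, 0, 0, 0, 0, 0, 0, 0, 0, 0, 0, 0, 0, 0, 0, 0, 0, 0],
)

```text
time_s: 28.0
tcp_pos: [0.6136, -0.3397, 0.0205]
ee_rot: [[-0.043, -0.998, 0.042], [-0.707, 0.06, 0.704], [-0.706, 0.001, -0.709]]
wrist_force: [0.3, 0.5, 6.8]
gripper_width: 0.516
gripper_force: 31.6
```

Request:
drive_tool(
  steps=[0, 0, 0, -0.0245, 0, -0.0245, 0, 0, 0, 0, -0.0245, 0, -0.0245, 0, 0, 0, 0, -0.0245, 0, -0.0245, 0, 0, 0, 0, -0.0245, 0, -0.0245, 0, 0, 0, 0, -0.0245, 0, -0.0245, 0, 0, 0, 0, 0, 0, 0, 0],
)

```text
time_s: 28.5
tcp_pos: [0.6154, -0.3413, 0.2004]
ee_rot: [[-0.036, -0.998, 0.049], [-0.714, 0.06, 0.697], [-0.699, -0.01, -0.715]]
wrist_force: [0.8, -0.0, 2.1]
gripper_width: 0.515
gripper_force: 29.8
```

Run:
```python
from v import *
A=cur();print(A[:3,3],np.round(r.sense()["joints"],1));
print(*caps())
V=T(tool(-125,60),[.60,.05,.26]);plan(A,V,g=0)
```

```text
[ 0.6153622  -0.34128756  0.20044536] [ -33.2   44.5   36.5  -38.9 -103.8   27.8]
([0.5013, 0.1463, 0.115], np.float64(0.0022)) ([0.4871, 0.2757, 0.1127], np.float64(0.0007))
12 rows: [0.0053, 0.1054, 0.0489, -0.0336, 0.0118, 0.0014, 0]
```

Request:
drive_tool(
  steps=[0.0053, 0.1054, 0.0489, -0.0336, 0.0118, 0.0014, 0, 0.0053, 0.1054, 0.0489, -0.0336, 0.0118, 0.0014, 0, 0.0053, 0.1054, 0.0489, -0.0336, 0.0118, 0.0014, 0, 0.0053, 0.1054, 0.0489, -0.0336, 0.0118, 0.0014, 0, 0.0053, 0.1054, 0.0489, -0.0336, 0.0118, 0.0014, 0, 0.0053, 0.1054, 0.0489, -0.0336, 0.0118, 0.0014, 0, 0.0053, 0.1054, 0.0489, -0.0336, 0.0118, 0.0014, 0, 0.0053, 0.1054, 0.0489, -0.0336, 0.0118, 0.0014, 0, 0.0053, 0.1054, 0.0489, -0.0336, 0.0118, 0.0014, 0, 0.0053, 0.1054, 0.0489, -0.0336, 0.0118, 0.0014, 0],
)

```text
time_s: 29.43
tcp_pos: [0.5874, -0.0114, 0.2809]
ee_rot: [[-0.462, -0.863, -0.205], [-0.832, 0.502, -0.236], [0.306, 0.062, -0.95]]
wrist_force: [1.4, -0.5, -0.1]
gripper_width: 0.519
gripper_force: 29.8
```

Request:
drive_tool(
  steps=[0.0053, 0.1054, 0.0489, -0.0336, 0.0118, 0.0014, 0, 0.0053, 0.1054, 0.0489, -0.0336, 0.0118, 0.0014, 0, 0, 0, 0, 0, 0, 0, 0, 0, 0, 0, 0, 0, 0, 0],
)

```text
time_s: 29.77
tcp_pos: [0.5982, 0.0553, 0.2486]
ee_rot: [[-0.481, -0.822, -0.306], [-0.715, 0.57, -0.405], [0.507, 0.024, -0.862]]
wrist_force: [0.5, -0.2, -0.1]
gripper_width: 0.511
gripper_force: 29.8
```

Run:
```python
from v import *
A=cur();s=r.sense();print(A[:3,3],A[:3,2],np.round(s["joints"],1),s["gripper_width"],s["wrist_force"])
X=T(tool(-125,60),[.70,.05,.25]);plan(A,X,g=0)
B=T(tool(-125,60),[.62,.29,.25]);plan(A,B,g=0)
```

```text
[0.59816024 0.05525958 0.24859807] [-0.30572647 -0.40514988 -0.86161761] [ 26.8  31.2   6.   13.  -92.6 -63.8] 0.511356770744078 [ 0.46450125 -0.22062257 -0.14437374]
3 rows: [0.006, -0.0028, 0.0053, -0.015, -0.0289, -0.0099, 0]
6 rows: [0.003, -0.0014, 0.0026, -0.0295, 0.0194, -0.0172, 0]
```

Request:
drive_tool(
  steps=[0.003, -0.0014, 0.0026, -0.0295, 0.0194, -0.0172, 0, 0.003, -0.0014, 0.0026, -0.0295, 0.0194, -0.0172, 0, 0.003, -0.0014, 0.0026, -0.0295, 0.0194, -0.0172, 0, 0.003, -0.0014, 0.0026, -0.0295, 0.0194, -0.0172, 0, 0.003, -0.0014, 0.0026, -0.0295, 0.0194, -0.0172, 0, 0.003, -0.0014, 0.0026, -0.0295, 0.0194, -0.0172, 0, 0, 0, 0, 0, 0, 0, 0, 0, 0, 0, 0, 0, 0, 0, 0, 0, 0, 0, 0, 0, 0],
)

```text
time_s: 30.52
tcp_pos: [0.6216, 0.2856, 0.2583]
ee_rot: [[-0.506, -0.816, -0.279], [-0.709, 0.578, -0.404], [0.491, -0.007, -0.871]]
wrist_force: [-1.1, 0.5, -0.3]
gripper_width: 0.514
gripper_force: 29.8
```

```bash
sed -i 's/X\[2\]<.2:/X[2]<.3:/; s/<75\]/<100]/' v.py
python3 - <<'E'
from v import *
s=r.sense();A=cur();print(A[:3,3],A[:3,2],np.round(s["joints"],1),s["gripper_width"])
print(*caps(),sep="\n")
c=cam("wrist");im=r.capture("wrist");cv2.imwrite("pics/w12.png",im);print(rims(im,c));print([(b,a,onz(b,"wrist",.115,c).round(3)) for b,a in blobs(blue(im),60)])
for a in (49,50,51,52,53): print(a,cupxy(a,np.array([.5562,.2165])).round(4))
a=[]
for n in("scene","side"):
    i=r.capture(n);cv2.imwrite(f"pics/{n}12.png",i);x,y=proj([.613,.2865,.12],n)[0].astype(int);a.append(cv2.resize(i[y-45:y+45,x-60:x+60],(400,300),interpolation=cv2.INTER_CUBIC));print(n,x,y)
o=np.hstack(a)
cv2.imwrite("pics/m12.png",np.vstack([np.clip(1.5*o,0,255).astype(np.uint8),np.pad(im[:300],((0,0),(0,240),(0,0)))]))
E
```

```text
[0.62160829 0.28562031 0.25833102] [-0.27921684 -0.40407885 -0.8710673 ] [  41.1   41.9   29.3    7.2 -105.9  -76.3] 0.5144742769516565
([0.492, 0.2843, 0.1067], np.float64(0.0005))
[(208, 194, 16, [0.628, 0.164], np.float64(0.0878), np.float64(-33.6))]
[([304.3, 97.0], 2328, array([0.501, 0.148, 0.115])), ([398.7, 192.2], 2965, array([0.489, 0.275, 0.115])), ([54.4, 191.1], 721, array([0.74 , 0.095, 0.115])), ([282.4, 250.2], 2487, array([0.604, 0.257, 0.115])), ([282.8, 310.6], 3191, array([0.632, 0.298, 0.115]))]
49 [0.6152 0.2844]
50 [0.6141 0.2854]
51 [0.6128 0.2864]
52 [0.6116 0.2874]
53 [0.6104 0.2884]
scene 337 251
side 245 166
```

Run:
```python
from v import *
A=cur();z=A[2,3]+.001
for n in("scene","side"):
    i=cv2.imread(f"pics/{n}12.png");q=proj(A[:3,3],n)[0]
    print(n,q.round(1),[(b,a,onz(b,n,z).round(4)) for b,a in blobs(blue(i),8) if np.hypot(*(np.array(b)-q))<35])
print(A[:3,3])
B=T(tool(-125,60),[.6117,.2832,.17]);plan(A,B,g=0)
```

```text
scene [340.3 220.5] [([310.1, 215.5], 133, array([0.6461, 0.2028, 0.2599])), ([350.8, 229.0], 98, array([0.639 , 0.3243, 0.2599]))]
side [246.1 125.7] [([246.1, 126.0], 178, array([0.6192, 0.2821, 0.2599]))]
[0.62160827 0.2854949  0.25893448]
3 rows: [-0.001, 0.0037, -0.003, -0.0124, 0.0024, 0.027, 0]
```

Request:
drive_tool(
  steps=[0, 0.0037, -0.003, -0.0128, 0.0025, 0.0265, 0, 0, 0.0037, -0.003, -0.0128, 0.0025, 0.0265, 0, 0, 0.0037, -0.003, -0.0128, 0.0025, 0.0265, 0, 0, 0, 0, 0, 0, 0, 0, 0, 0, 0, 0, 0, 0, 0, 0, 0, 0, 0, 0, 0, 0],
)

```text
time_s: 31.27
tcp_pos: [0.6134, 0.2862, 0.1722]
ee_rot: [[-0.497, -0.821, -0.281], [-0.71, 0.571, -0.412], [0.499, -0.005, -0.867]]
wrist_force: [0.8, 0.1, 1.0]
gripper_width: 0.512
gripper_force: 29.8
```

Run:
```python
from v import *
A=cur();print(A[:3,3],A[:3,2],r.sense()["wrist_force"])
z=A[2,3]+.001;im=[]
for n in("scene","side"):
    i=r.capture(n);q=proj(A[:3,3],n)[0]
    print(n,q.round(1),[(b,a,onz(b,n,z).round(4)) for b,a in blobs(blue(i),8) if np.hypot(*(np.array(b)-q))<30])
    x,y=proj([.613,.2865,.11],n)[0].astype(int);im.append(cv2.resize(i[y-36:y+36,x-48:x+48],(400,300),interpolation=cv2.INTER_CUBIC));print(x,y)
w=r.capture("wrist");o=np.vstack([np.clip(1.6*np.hstack(im),0,255).astype(np.uint8),np.pad(w[:300],((0,0),(0,240),(0,0)))]);cv2.imwrite("pics/m13.png",o)
B=T(tool(-125,60),[.613,.2855,.14]);plan(A,B,g=0,n=4)
```

```text
[0.61335753 0.28623959 0.17216094] [-0.28128013 -0.41169734 -0.8668257 ] [0.75619162 0.0977627  0.95833835]
scene [338.6 239.7] []
336 253
side [244.9 152. ] [([245.0, 152.2], 160, array([0.6116, 0.2831, 0.1732]))]
245 169
4 rows: [-0.0014, 0.0004, 0.0001, -0.0038, -0.0, 0.0071, 0]
```

View pics/m13.png

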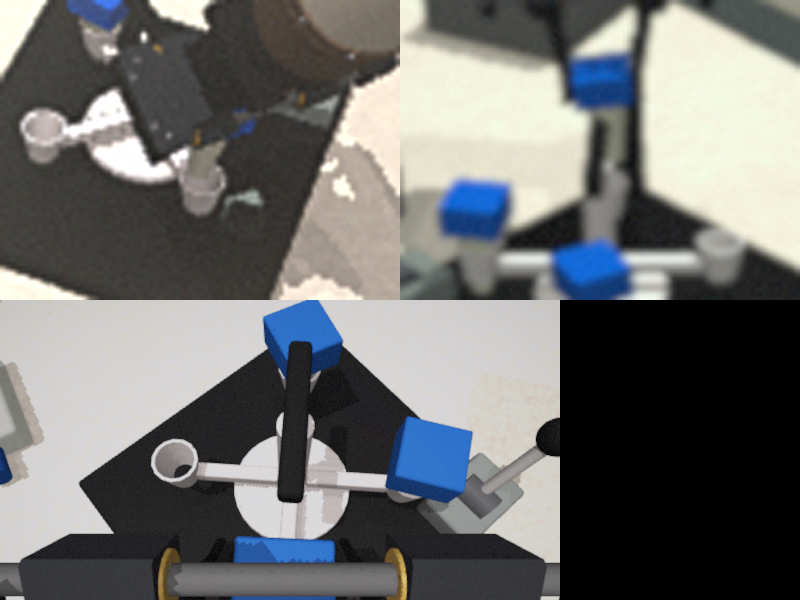

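The cone tip is right over cup C in both views. I'll lower step by step.

Request:
drive_tool(
  steps=[0, 0, 0, -0.0038, 0, 0.0071, 0, 0, 0, 0, -0.0038, 0, 0.0071, 0, 0, 0, 0, -0.0038, 0, 0.0071, 0, 0, 0, 0, 0, 0, 0, 0, 0, 0, 0, 0, 0, 0, 0],
)

```text
time_s: 31.83
tcp_pos: [0.6115, 0.2853, 0.1446]
ee_rot: [[-0.494, -0.821, -0.286], [-0.709, 0.571, -0.414], [0.503, -0.002, -0.864]]
wrist_force: [0.0, -0.3, 0.1]
gripper_width: 0.517
gripper_force: 29.8
```

Run:
```python
from v import *
A=cur();print(A[:3,3],A[:3,2],r.sense()["wrist_force"])
c=cam("wrist");im=r.capture("wrist");print(rims(im,c));print([(b,a,onz(b,"wrist",.115,c).round(3)) for b,a in blobs(blue(im),60)])
```

```text
[0.61145244 0.28534112 0.14461043] [-0.285552   -0.41380344 -0.8644228 ] [ 0.01118619 -0.32858842  0.09615633]
[(158, 146, 24, [0.628, 0.16], np.float64(0.0902), np.float64(-35.9)), (188, 270, 25, [0.654, 0.244], np.float64(0.1038), np.float64(17.5)), (304, 44, 19, [0.498, 0.15], np.float64(0.0851), np.float64(-132.0))]
[([311.0, 20.7], 2639, array([0.502, 0.159, 0.115])), ([446.8, 148.9], 7395, array([0.492, 0.277, 0.115])), ([282.7, 250.1], 2523, array([0.603, 0.272, 0.115])), ([282.7, 310.6], 3196, array([0.62 , 0.297, 0.115]))]
```

Tip is below the rim level with no force, so I'll continue down.

Request:
drive_tool(
  steps=[0, 0, 0, -0.004, 0, 0.0069, 0, 0, 0, 0, 0, 0, 0, 0, 0, 0, 0, 0, 0, 0, 0],
)

```text
time_s: 32.13
tcp_pos: [0.6116, 0.2856, 0.1372]
ee_rot: [[-0.495, -0.821, -0.285], [-0.71, 0.571, -0.413], [0.501, -0.002, -0.865]]
wrist_force: [-0.2, -0.6, -0.3]
gripper_width: 0.515
gripper_force: 29.8
```

Request:
drive_tool(
  steps=[0, 0, 0, -0.004, 0, 0.0069, 0, 0, 0, 0, 0, 0, 0, 0, 0, 0, 0, 0, 0, 0, 0],
)

```text
time_s: 32.38
tcp_pos: [0.6115, 0.2854, 0.1291]
ee_rot: [[-0.495, -0.821, -0.285], [-0.71, 0.571, -0.413], [0.502, -0.002, -0.865]]
wrist_force: [-0.7, -1.1, -0.7]
gripper_width: 0.514
gripper_force: 29.8
```

Request:
drive_tool(
  steps=[0, 0, 0, -0.003, 0, 0.0052, 0, 0, 0, 0, 0, 0, 0, 0, 0, 0, 0, 0, 0, 0, 0],
)

```text
time_s: 32.63
tcp_pos: [0.6114, 0.2848, 0.1243]
ee_rot: [[-0.495, -0.821, -0.286], [-0.709, 0.571, -0.414], [0.503, -0.002, -0.864]]
wrist_force: [-2.8, -3.4, 2.2]
gripper_width: 0.516
gripper_force: 29.8
```

Request:
drive_tool(
  steps=[0, 0, 0, -0.002, 0, 0.0035, 0, 0, 0, 0, 0, 0, 0, 0, 0, 0, 0, 0, 0, 0, 0],
)

```text
time_s: 32.88
tcp_pos: [0.6114, 0.2841, 0.1224]
ee_rot: [[-0.494, -0.821, -0.285], [-0.708, 0.571, -0.416], [0.504, -0.003, -0.864]]
wrist_force: [-3.7, -5.6, 8.3]
gripper_width: 0.518
gripper_force: 29.8
```

Request:
drive_tool(
  steps=[0, 0, 0, 0.0026, 0, 0.0015, 0, 0, 0, 0, 0, 0, 0, 0, 0, 0, 0, 0, 0, 0, 0],
)

```text
time_s: 33.13
tcp_pos: [0.6108, 0.2831, 0.122]
ee_rot: [[-0.496, -0.821, -0.282], [-0.71, 0.57, -0.413], [0.5, -0.004, -0.866]]
wrist_force: [-1.3, -2.6, 7.0]
gripper_width: 0.514
gripper_force: 29.8
```

Request:
drive_tool(
  steps=[0, 0, 0, -0.0015, 0, 0.0026, 0, 0, 0, 0, 0, 0, 0, 0, 0, 0, 0, 0, 0, 0, 0],
)

```text
time_s: 33.38
tcp_pos: [0.611, 0.2826, 0.1207]
ee_rot: [[-0.496, -0.822, -0.281], [-0.71, 0.57, -0.414], [0.501, -0.006, -0.866]]
wrist_force: [-2.0, -2.3, 11.0]
gripper_width: 0.513
gripper_force: 29.8
```

Request:
drive_tool(
  steps=[0, 0, 0, 0, 0, 0, 0.55, 0, 0, 0, 0, 0, 0, 0.6, 0, 0, 0, 0, 0, 0, 0.65, 0, 0, 0, 0, 0, 0, 0.7, 0, 0, 0, 0, 0, 0, 0.75, 0, 0, 0, 0, 0, 0, 0.75, 0, 0, 0, 0, 0, 0, 0.75],
)

```text
time_s: 33.97
tcp_pos: [0.6102, 0.2833, 0.1165]
ee_rot: [[-0.495, -0.821, -0.284], [-0.71, 0.571, -0.412], [0.501, -0.002, -0.866]]
wrist_force: [-0.3, 0.1, 0.3]
gripper_width: 0.743
gripper_force: 0.0
```

Request:
drive_tool(
  steps=[0, 0, 0, 0, 0, -0.02, 0.75, 0, 0, 0, 0, 0, -0.03, 0.75, 0, 0, 0, 0, 0, -0.04, 0.8, 0, 0, 0, 0, 0, -0.04, 1, 0, 0, 0, 0, 0, -0.02, 1, 0, 0, 0, 0, 0, 0, 1, 0, 0, 0, 0, 0, 0, 1],
)

```text
time_s: 34.55
tcp_pos: [0.6531, 0.3458, 0.247]
ee_rot: [[-0.496, -0.821, -0.282], [-0.711, 0.571, -0.411], [0.498, -0.003, -0.867]]
wrist_force: [-0.2, -0.7, -1.0]
gripper_width: 0.975
gripper_force: 0.0
```

Run:
```python
from v import *
A=cur();print(A[:3,3]);print(*caps(),sep="\n")
c=cam("wrist");im=r.capture("wrist");cv2.imwrite("pics/w14.png",im);print([(b,a,onz(b,"wrist",.115,c).round(3)) for b,a in blobs(blue(im),60)])
m=blue(im).astype(np.uint8)
for k in cv2.findContours(m,0,2)[0]:
    if cv2.contourArea(k)>500: print(cv2.minAreaRect(k))
```

```text
[0.65305428 0.34577001 0.2469975 ]
([0.5046, 0.1438, 0.1152], np.float64(0.0022))
([0.4776, 0.2628, 0.1204], np.float64(0.0021))
([0.6239, 0.2875, 0.117], np.float64(0.002))
[([291.3, 33.2], 2074, array([0.504, 0.145, 0.115])), ([386.4, 119.0], 2837, array([0.488, 0.272, 0.115])), ([49.5, 135.8], 724, array([0.747, 0.113, 0.115])), ([287.1, 210.3], 3008, array([0.612, 0.292, 0.115]))]
((287.3756103515625, 210.2588653564453), (56.142669677734375, 54.8602294921875), 85.91438293457031)
((49.60354995727539, 135.74851989746094), (34.61539077758789, 23.307695388793945), 67.38013458251953)
((387.1435852050781, 119.06809997558594), (54.721500396728516, 55.72206497192383), 12.380758285522461)
((291.5086364746094, 36.35343933105469), (52.785194396972656, 53.704341888427734), 66.80140686035156)
```

All three are in. To check each is fully home I'll press on the caps with closed fingers; contact should come with the TCP at about 0.143.

Run:
```python
from v import *
A=cur();P=T(tool(-110,90),[.612,.290,.17]);
U=T(tool(-125,70),[.632,.318,.235]);plan(A,P,g=0,n=5)
```

```text
5 rows: [0.0134, -0.105, -0.0506, 0.0082, 0.0015, 0.0187, 0]
```

Request:
drive_tool(
  steps=[0, 0, 0, 0, 0, 0, 0, 0, 0, 0, 0, 0, 0, 0, 0, 0, 0, 0, 0, 0, 0, 0, 0, 0, 0, 0, 0, 0, 0.0134, -0.105, -0.0506, 0.0082, 0.0015, 0.0187, 0, 0.0134, -0.105, -0.0506, 0.0082, 0.0015, 0.0187, 0, 0.0134, -0.105, -0.0506, 0.0082, 0.0015, 0.0187, 0, 0.0134, -0.105, -0.0506, 0.0082, 0.0015, 0.0187, 0, 0.0134, -0.105, -0.0506, 0.0082, 0.0015, 0.0187, 0, 0, 0, 0, 0, 0, 0, 0],
)

```text
time_s: 35.53
tcp_pos: [0.6061, 0.2845, 0.1682]
ee_rot: [[-0.347, -0.938, -0.01], [-0.938, 0.347, -0.006], [0.009, 0.008, -1.0]]
wrist_force: [-0.8, -0.6, -1.8]
gripper_width: 0.323
gripper_force: 0.0
```

Request:
drive_tool(
  steps=[0, 0, 0, 0, 0, 0, 0, 0, 0, 0, 0, 0, 0, 0, 0, 0, 0, 0, 0, 0, 0, 0, 0, 0, 0, 0, 0, 0],
)

```text
time_s: 35.87
tcp_pos: [0.6141, 0.2926, 0.1728]
ee_rot: [[-0.344, -0.939, 0.002], [-0.939, 0.344, -0.002], [0.001, -0.003, -1.0]]
wrist_force: [-0.7, 0.3, 0.2]
gripper_width: 0.047
gripper_force: 0.0
```

Run:
```python
from v import *
A=cur();s=r.sense();print(A.round(3).tolist(),s["gripper_width"],np.round(s["joints"],1))
c=cam("wrist");im=r.capture("wrist");print([(b,a,onz(b,"wrist",.12,c).round(3)) for b,a in blobs(blue(im),60)])
plan(A,T(tool(-110,90),[.612,.290,.15]),g=0,n=2)
```

```text
[[-0.344, -0.939, 0.002, 0.614], [-0.939, 0.344, -0.002, 0.293], [0.001, -0.003, -1.0, 0.173], [0.0, 0.0, 0.0, 1.0]] 0.04736882969777713 [ 39.1  30.1   3.5   0.2 -63.3 -59.3]
[([488.8, 120.6], 8601, array([0.488, 0.268, 0.12 ])), ([288.5, 216.0], 4010, array([0.607, 0.281, 0.12 ]))]
2 rows: [-0.0013, -0.0004, -0.0008, 0.0016, 0.0006, 0.0114, 0]
```

Request:
drive_tool(
  steps=[0, 0, 0, 0.0015, 0, 0.0115, 0, 0, 0, 0, 0.0015, 0, 0.0115, 0, 0, 0, 0, 0, 0, 0, 0, 0, 0, 0, 0, 0, 0, 0],
)

```text
time_s: 36.25
tcp_pos: [0.6112, 0.2878, 0.1472]
ee_rot: [[-0.344, -0.939, -0.003], [-0.939, 0.344, -0.005], [0.006, 0.001, -1.0]]
wrist_force: [-0.0, 0.2, 0.1]
gripper_width: 0.004
gripper_force: 0.0
```

Request:
drive_tool(
  steps=[0, 0, 0, 0, 0, 0.003, 0, 0, 0, 0, 0, 0, 0, 0, 0, 0, 0, 0, 0, 0, 0],
)

```text
time_s: 36.5
tcp_pos: [0.6121, 0.2884, 0.1463]
ee_rot: [[-0.344, -0.939, 0.001], [-0.939, 0.344, -0.003], [0.002, -0.002, -1.0]]
wrist_force: [0.1, -1.0, 0.1]
gripper_width: 0.007
gripper_force: 0.0
```

Request:
drive_tool(
  steps=[0, 0, 0, 0, 0, 0.003, 0, 0, 0, 0, 0, 0, 0, 0, 0, 0, 0, 0, 0, 0, 0],
)

```text
time_s: 36.75
tcp_pos: [0.612, 0.2884, 0.1433]
ee_rot: [[-0.344, -0.939, 0.001], [-0.939, 0.344, -0.003], [0.002, -0.001, -1.0]]
wrist_force: [0.2, 0.6, -0.2]
gripper_width: 0.006
gripper_force: 0.0
```

Request:
drive_tool(
  steps=[0, 0, 0, 0, 0, 0.002, 0, 0, 0, 0, 0, 0, 0, 0, 0, 0, 0, 0, 0, 0, 0],
)

```text
time_s: 37.0
tcp_pos: [0.6127, 0.2883, 0.143]
ee_rot: [[-0.344, -0.939, 0.003], [-0.939, 0.344, -0.002], [0.001, -0.003, -1.0]]
wrist_force: [-1.4, -2.0, 5.1]
gripper_width: 0.005
gripper_force: 2.5
```

Request:
drive_tool(
  steps=[0, 0, 0, 0, 0, 0.001, 0, 0, 0, 0, 0, 0, 0, 0, 0, 0, 0, 0, 0, 0, 0],
)

```text
time_s: 37.25
tcp_pos: [0.6129, 0.2882, 0.1429]
ee_rot: [[-0.344, -0.939, 0.004], [-0.939, 0.343, -0.002], [0.001, -0.004, -1.0]]
wrist_force: [-1.1, -1.3, 8.8]
gripper_width: 0.005
gripper_force: 3.9
```

Contact comes exactly at 0.143, so vial C is home. I'll check D and B the same way.

Request:
drive_tool(
  steps=[0, 0, 0, 0, 0, -0.03, 0, 0, 0, 0, 0, 0, -0.03, 0, 0, 0, 0, 0, 0, 0, 0],
)

```text
time_s: 37.5
tcp_pos: [0.615, 0.2899, 0.2076]
ee_rot: [[-0.343, -0.939, 0.012], [-0.939, 0.343, 0.003], [-0.007, -0.01, -1.0]]
wrist_force: [0.0, 0.9, 0.7]
gripper_width: 0.008
gripper_force: 0.0
```

Run:
```python
from v import *
A=cur();print(A[:3,3],*caps(),sep="\n")
c=cam("wrist");im=r.capture("wrist");print([(b,a,onz(b,"wrist",.12,c).round(3)) for b,a in blobs(blue(im),60)])
plan(A,T(tool(-90,90),[.488,.272,.19]),g=0)
plan(T(tool(-90,90),[.488,.272,.19]),T(tool(-90,90),[.504,.146,.19]),g=0)
```

```text
[0.61502403 0.28988107 0.20756716]
([0.5029, 0.1403, 0.1169], np.float64(0.0033))
([0.4896, 0.284, 0.1056], np.float64(0.0028))
[([461.5, 127.3], 6278, array([0.488, 0.268, 0.12 ])), ([286.9, 212.6], 3492, array([0.608, 0.283, 0.12 ]))]
4 rows: [-0.0028, 0.0012, -0.0875, 0.0113, 0.0302, 0.0041, 0]
4 rows: [0.0, 0.0, 0.0, 0.0315, -0.004, 0.0, 0]
```

Request:
drive_tool(
  steps=[0, 0, -0.0875, 0.0113, 0.0302, 0.0035, 0, 0, 0, -0.0875, 0.0113, 0.0302, 0.0035, 0, 0, 0, -0.0875, 0.0113, 0.0302, 0.0035, 0, 0, 0, -0.0875, 0.0113, 0.0302, 0.0035, 0, 0, 0, 0, 0, 0, 0, 0, 0, 0, 0, 0, 0, 0.02, 0, 0, 0, 0, 0, 0, 0.02, 0, 0, 0, 0, 0, 0, 0, 0, 0, 0, 0, 0, 0, 0, 0],
)

```text
time_s: 38.4
tcp_pos: [0.4844, 0.2702, 0.1449]
ee_rot: [[-0.002, -1.0, -0.002], [-1.0, 0.002, -0.005], [0.005, 0.002, -1.0]]
wrist_force: [0.3, -0.5, 0.4]
gripper_width: 0.002
gripper_force: 0.0
```

Request:
drive_tool(
  steps=[0, 0, 0, 0, 0, 0.001, 0, 0, 0, 0, 0, 0, 0, 0, 0, 0, 0, 0, 0, 0, 0],
)

```text
time_s: 38.65
tcp_pos: [0.485, 0.2707, 0.1454]
ee_rot: [[-0.002, -1.0, 0.001], [-1.0, 0.002, -0.002], [0.002, -0.001, -1.0]]
wrist_force: [-0.4, -0.1, -0.8]
gripper_width: 0.004
gripper_force: 0.0
```

B's cap is below 0.1264, inside the allowance. Now D.

Request:
drive_tool(
  steps=[0, 0, 0, 0, 0, -0.03, 0, 0, 0, 0, 0, 0, -0.015, 0, 0, 0, 0, 0.031, -0.0045, 0, 0, 0, 0, 0, 0.031, -0.0045, 0, 0, 0, 0, 0, 0.031, -0.0045, 0, 0, 0, 0, 0, 0.031, -0.0045, 0, 0, 0, 0, 0, 0, 0, 0, 0, 0, 0, 0, 0, 0, 0.023, 0, 0, 0, 0, 0, 0, 0.022, 0, 0, 0, 0, 0, 0, 0, 0],
)

```text
time_s: 39.48
tcp_pos: [0.502, 0.1461, 0.1436]
ee_rot: [[-0.002, -1.0, -0.002], [-1.0, 0.002, -0.004], [0.004, 0.002, -1.0]]
wrist_force: [0.1, -0.1, 0.4]
gripper_width: 0.007
gripper_force: 0.0
```

Request:
drive_tool(
  steps=[0, 0, 0, 0, 0, 0, 0, 0, 0, 0, 0, 0, 0, 0, 0, 0, 0, 0, 0, 0, 0],
)

```text
time_s: 39.73
tcp_pos: [0.503, 0.1472, 0.1465]
ee_rot: [[-0.001, -1.0, 0.002], [-1.0, 0.001, -0.002], [0.002, -0.002, -1.0]]
wrist_force: [-0.4, 0.1, -0.4]
gripper_width: 0.006
gripper_force: 0.0
```

All three are home. Now the flick: I'll position closed fingers beside the D-side half of the T-bar, sweep counter-clockwise at about 0.13 m/s, then lift clear.

Request:
drive_tool(
  steps=[0, 0, 0, 0, 0, -0.03, 0, 0, 0, 0, 0, 0, -0.03, 0, 0, 0, 0, -0.036, 0, 0, 0, 0, 0, 0, -0.036, 0.001, 0, 0, 0, 0, 0, 0, 0, 0, 0, 0, 0, 0, 0, 0, 0, 0],
)

```text
time_s: 40.23
tcp_pos: [0.5016, 0.2205, 0.206]
ee_rot: [[0.001, -1.0, 0.001], [-1.0, -0.001, -0.002], [0.002, -0.001, -1.0]]
wrist_force: [-0.4, -0.0, 0.0]
gripper_width: 0.006
gripper_force: 0.0
```

Run:
```python
from v import *
A=cur();print(A.round(3).tolist())
c=cam("wrist");im=r.capture("wrist");print([(b,a,onz(b,"wrist",.12,c).round(3)) for b,a in blobs(blue(im),60)])
plan(A,T(tool(-90,90),[.5018,.2188,.155]),g=0)
```

```text
[[0.001, -1.0, 0.001, 0.502], [-1.0, -0.001, -0.002, 0.22], [0.002, -0.001, -1.0, 0.206], [0.0, 0.0, 0.0, 1.0]]
[([279.3, 104.4], 5334, array([0.504, 0.144, 0.12 ])), ([113.4, 312.5], 1013, array([0.624, 0.288, 0.12 ]))]
2 rows: [-0.0006, -0.0009, 0.0007, 0.0008, -0.0001, 0.0255, 0]
```

Request:
drive_tool(
  steps=[0, 0, 0, 0, 0, 0.025, 0, 0, 0, 0, 0, 0, 0.025, 0, 0, 0, 0, 0, 0, 0, 0, 0, 0, 0, 0, 0, 0, 0],
)

```text
time_s: 40.62
tcp_pos: [0.5012, 0.2174, 0.1548]
ee_rot: [[-0.002, -1.0, -0.002], [-1.0, 0.002, -0.005], [0.005, 0.002, -1.0]]
wrist_force: [0.8, -0.9, 1.5]
gripper_width: 0.003
gripper_force: 0.0
```

Request:
drive_tool(
  steps=[0, 0, 0, 0.004, -0.005, 0, 0, 0, 0, 0, 0.0067, -0.0087, 0, 0, 0, 0, 0, 0.0067, -0.0087, 0, 0, 0, 0, 0, 0.0067, -0.0087, 0, 0, 0, 0, 0, 0.0067, -0.0087, 0, 0, 0, 0, 0, 0.0067, -0.0087, 0, 0, 0, 0, 0, 0, 0, -0.04, 0, 0, 0, 0, 0, 0, -0.04, 0, 0, 0, 0, 0, 0, -0.02, 0],
)

```text
time_s: 41.37
tcp_pos: [0.5529, 0.1808, 0.2604]
ee_rot: [[-0.002, -1.0, 0.007], [-1.0, 0.002, -0.001], [0.001, -0.007, -1.0]]
wrist_force: [0.2, 0.8, 1.6]
gripper_width: 0.004
gripper_force: 0.0
```

```bash
cat > rot.py <<'E'
from v import *
def D():
    c=cam("wrist");im=r.capture("wrist");print(round(r.sense()["time_s"],2),[(b,onz(b,"wrist",.12,c).round(3)[:2].tolist()) for b,a in blobs(blue(im),300)])
for _ in range(4): D()
E
python3 rot.py; python3 -c "
from v import *
print(cur()[:3,3],*caps())"
```

```text
41.42 [([62.8, 33.6], [0.716, 0.052]), ([293.1, 138.5], [0.546, 0.128]), ([174.0, 219.0], [0.645, 0.194])]
41.47 [([67.9, 33.0], [0.717, 0.052]), ([278.3, 135.9], [0.56, 0.127]), ([177.9, 224.9], [0.645, 0.201]), ([384.8, 222.3], [0.471, 0.198])]
41.52 [([63.9, 32.3], [0.716, 0.052]), ([259.6, 137.8], [0.573, 0.129]), ([383.5, 215.3], [0.471, 0.192])]
41.57 [([58.5, 32.3], [0.716, 0.052]), ([241.0, 142.7], [0.585, 0.132]), ([379.7, 208.8], [0.473, 0.185])]
[0.55046787 0.18086225 0.25561594] ([0.5997, 0.1382, 0.1165], np.float64(0.0004))
```

The rotor is coasting at about 2.9 rad/s with the fingers clear. I'll let it coast while moving to stage beside the lever.

Request:
drive_tool(
  steps=[0, 0, 0, 0, 0, 0, 0, 0, 0, 0, 0, 0, 0, 0, 0, 0, 0, 0, 0, 0, 0, 0, 0, 0, 0, 0, 0, 0, 0, 0, 0, 0, 0, 0, 0, 0, 0, 0, 0, 0, 0, 0, 0, 0, 0, 0, 0, 0, 0, 0, 0, 0, 0, 0, 0, 0, 0, 0, 0, 0, 0, 0, 0, 0, 0, 0, 0, 0, 0, 0],
)

```text
time_s: 42.5
tcp_pos: [0.5501, 0.1814, 0.2555]
ee_rot: [[-0.001, -1.0, 0.001], [-1.0, 0.001, -0.003], [0.003, -0.001, -1.0]]
wrist_force: [0.1, -0.7, -0.5]
gripper_width: 0.005
gripper_force: 0.0
```

```bash
python3 rot.py
python3 - <<'E'
from v import *
print("ball",tri((368.75,214.75),"scene",(186,184.5),"side"),onz((368.75,214.75),"scene",.114),onz((186,184.5),"side",.114))
# dark ball now in scene/side
for n,w in(("scene",(368.75,214.75)),("side",(186,184.5))):
    i=cv2.cvtColor(r.capture(n),cv2.COLOR_BGR2GRAY);x,y=map(int,w);p=i[y-12:y+13,x-12:x+13];m=p<np.percentile(p,14);print(n,[( [b[0]+x-12,b[1]+y-12],a) for b,a in blobs(m,8)])
E
```

```text
42.55 [([54.5, 31.9], [0.715, 0.052]), ([246.9, 140.2], [0.578, 0.129])]
42.6 [([54.5, 31.9], [0.715, 0.052]), ([245.0, 140.7], [0.58, 0.13])]
42.65 [([54.5, 32.0], [0.715, 0.052]), ([243.7, 140.9], [0.581, 0.13])]
42.7 [([54.5, 32.0], [0.715, 0.052]), ([243.0, 141.2], [0.581, 0.13])]
ball (array([0.41059552, 0.31372065, 0.11814806]), [np.float64(0.0002), np.float64(0.0002)]) [0.40595097 0.3128493  0.114     ] [0.41378213 0.31971677 0.114     ]
scene [([367.3, 216.7], 70), ([368.2, 223.6], 11)]
side [([185.5, 183.8], 72)]
```

The rotor coasted about 0.9 s above 1 rad/s untouched and has almost stopped. Next is the lever: ball near (0.411,0.316). I'll stage on its robot side.

Request:
drive_tool(
  steps=[0, 0, 0, -0.0198, 0.0264, 0, 0, 0, 0, 0, -0.0198, 0.0264, 0, 0, 0, 0, 0, -0.0198, 0.0264, 0, 0, 0, 0, 0, -0.0198, 0.0264, 0, 0, 0, 0, 0, -0.0198, 0.0264, 0, 0, 0, 0, 0, -0.0198, 0.0264, 0, 0, 0, 0, 0, -0.0198, 0.0264, 0, 0, 0, 0, 0, 0, 0, 0, 0, 0, 0, 0, 0, 0, 0, 0, 0, 0, 0, 0, 0, 0, 0],
)

```text
time_s: 43.63
tcp_pos: [0.3656, 0.3203, 0.2552]
ee_rot: [[-0.001, -1.0, 0.001], [-1.0, 0.001, -0.002], [0.002, -0.001, -1.0]]
wrist_force: [-0.3, 0.2, -0.2]
gripper_width: 0.004
gripper_force: 0.0
```

Run:
```python
from v import *
A=cur();print(A[:3,3],np.round(r.sense()["joints"],1));print(*caps(),sep="\n")
print("ball",tri((367.3,216.7),"scene",(185.5,183.8),"side"))
for n,z in(("scene",.114),("side",.114)):
    im=r.capture(n);P=[.411,.317,.114];x,y=proj(P,n)[0].astype(int);g=cv2.cvtColor(im,cv2.COLOR_BGR2GRAY);p=g[y-14:y+15,x-14:x+15];m=p<60
    print(n,(x,y),[([b[0]+x-14,b[1]+y-14],a,onz([b[0]+x-14,b[1]+y-14],n,z).round(3)) for b,a in blobs(m,10)])
plan(A,T(tool(-90,90),[.365,.319,.122]),g=0)
```

```text
[0.36558249 0.32027617 0.25516142] [ 60.5   7.8 -17.1   0.1 -65.2 -60.6]
([0.5803, 0.1313, 0.1129], np.float64(0.0002))
([0.5333, 0.3056, 0.1124], np.float64(0.0007))
([0.6447, 0.2416, 0.1135], np.float64(0.0009))
ball (array([0.41424638, 0.31478548, 0.11605994]), [np.float64(0.0046), np.float64(0.0046)])
scene (np.int64(369), np.int64(216)) [([np.float64(368.4), np.float64(214.5)], 34, array([0.405, 0.311, 0.114]))]
side (np.int64(185), np.int64(185)) [([np.float64(183.4), np.float64(181.4)], 293, array([0.417, 0.341, 0.114])), ([np.float64(195.6), np.float64(198.3)], 19, array([0.396, 0.235, 0.114]))]
4 rows: [-0.0002, -0.0006, -0.0002, 0.0003, 0.0002, 0.0333, 0]
```

Request:
drive_tool(
  steps=[0, 0, 0, 0.0008, 0, 0.0333, 0, 0, 0, 0, 0.0008, 0, 0.0333, 0, 0, 0, 0, 0.0008, 0, 0.0333, 0, 0, 0, 0, 0.0008, 0, 0.0333, 0, 0, 0, 0, 0, 0, 0, 0, 0, 0, 0, 0, 0, 0, 0],
)

```text
time_s: 44.33
tcp_pos: [0.3659, 0.3155, 0.121]
ee_rot: [[-0.002, -1.0, -0.001], [-1.0, 0.002, -0.006], [0.006, 0.001, -1.0]]
wrist_force: [0.6, 0.9, 0.5]
gripper_width: 0.001
gripper_force: 0.0
```

Request:
drive_tool(
  steps=[0, 0, 0, 0, -0.01, 0, 0, 0, 0, 0, 0, -0.012, 0, 0, 0, 0, 0, 0, -0.012, 0, 0, 0, 0, 0, 0, -0.012, 0, 0, 0, 0, 0, 0, -0.012, 0, 0, 0, 0, 0, 0, -0.012, 0, 0, 0, 0, 0, 0, -0.012, 0, 0, 0, 0, 0, 0, 0, 0, 0, 0, 0, 0, 0, 0, 0, 0],
)

```text
time_s: 45.08
tcp_pos: [0.4483, 0.3162, 0.1214]
ee_rot: [[-0.003, -1.0, 0.0], [-1.0, 0.003, -0.003], [0.003, -0.0, -1.0]]
wrist_force: [0.1, -0.8, -0.8]
gripper_width: 0.004
gripper_force: 0.0
```

```bash
cat > lev.py <<'E'
from v import *
s=r.sense();print(cur()[:3,3],s["wrist_force"])
for n in("scene","side"):
    im=r.capture(n);g=cv2.cvtColor(im,cv2.COLOR_BGR2GRAY);P=np.array([.449,.318,.11]);x,y=proj(P,n)[0].astype(int)
    for a in (.0,.5,.85,1.): # expected ball pixel, and darkness there
        q=proj([.449+.075*np.sin(a-.5),.317,.048+.075*np.cos(a-.5)],n)[0];u,v=q.round().astype(int);print(n,a,(u,v),g[v-1:v+2,u-1:u+2].mean().round(),end="; ")
    print()
E
python3 lev.py
```

```text
[0.4482926  0.31616457 0.1213854 ] [ 0.09537054 -0.76723463 -0.80981162]
scene 0.0 (np.int64(369), np.int64(216)) 45.0; scene 0.5 (np.int64(366), np.int64(221)) 42.0; scene 0.85 (np.int64(363), np.int64(227)) 34.0; scene 1.0 (np.int64(361), np.int64(230)) 39.0; 
side 0.0 (np.int64(186), np.int64(185)) 46.0; side 0.5 (np.int64(196), np.int64(179)) 15.0; side 0.85 (np.int64(204), np.int64(177)) 21.0; side 1.0 (np.int64(206), np.int64(177)) 70.0;
```

Request:
drive_tool(
  steps=[0, 0, 0, 0, -0.006, 0, 0, 0, 0, 0, 0, -0.003, 0, 0, 0, 0, 0, 0, 0, 0, 0, 0, 0, 0, 0, 0, 0, 0],
)

```text
time_s: 45.52
tcp_pos: [0.4538, 0.3161, 0.1216]
ee_rot: [[-0.001, -1.0, -0.005], [-1.0, 0.001, -0.005], [0.005, 0.005, -1.0]]
wrist_force: [-10.0, 0.9, 4.0]
gripper_width: 0.001
gripper_force: 5.0
```

Request:
drive_tool(
  steps=[0, 0, 0, 0, -0.004, 0, 0, 0, 0, 0, 0, 0, 0, 0, 0, 0, 0, 0, 0, 0, 0],
)

```text
time_s: 45.77
tcp_pos: [0.4543, 0.3159, 0.1216]
ee_rot: [[-0.002, -1.0, -0.011], [-1.0, 0.002, -0.006], [0.006, 0.011, -1.0]]
wrist_force: [-23.0, 3.7, 11.5]
gripper_width: 0.004
gripper_force: 11.3
```

Request:
drive_tool(
  steps=[0, 0, 0, 0, -0.004, 0, 0, 0, 0, 0, 0, 0, 0, 0, 0, 0, 0, 0, 0, 0, 0],
)

```text
time_s: 46.02
tcp_pos: [0.4548, 0.3158, 0.1215]
ee_rot: [[-0.002, -1.0, -0.017], [-1.0, 0.002, -0.008], [0.008, 0.017, -1.0]]
wrist_force: [-34.8, 7.9, 18.9]
gripper_width: -0.001
gripper_force: 17.6
```

The lever is hard on its stop. Backing off and checking.

Request:
drive_tool(
  steps=[0, 0, 0, 0, 0.02, 0, 0, 0, 0, 0, 0, 0.03, 0, 0, 0, 0, 0, 0, 0.03, 0, 0, 0, 0, 0, 0, 0.01, -0.03, 0, 0, 0, 0, 0, 0, -0.04, 0, 0, 0, 0, 0, 0, -0.03, 0, 0, 0, 0, 0, 0, 0, 0, 0, 0, 0, 0, 0, 0, 0],
)

```text
time_s: 46.68
tcp_pos: [0.375, 0.318, 0.2241]
ee_rot: [[-0.0, -1.0, 0.003], [-1.0, 0.001, 0.002], [-0.002, -0.003, -1.0]]
wrist_force: [0.0, -0.3, -0.6]
gripper_width: 0.003
gripper_force: 0.0
```

```bash
python3 lev.py
python3 - <<'E'
from v import *
print(*caps(),sep="\n")
a,b=cv2.imread("pics/scene0.png"),r.capture("scene")
for n,P in(("flask",[.74,0,.02]),("dishes",None)): pass
d=cv2.absdiff(a,b).max(2);d[:, 255:]=0;print("left-part changes",blobs(d>70,15))
b=r.capture("side");a=cv2.imread("pics/side0.png");d=cv2.absdiff(a,b).max(2)>60;print(blobs(d,25))
E
python3 - <<'E'
import sys;sys.path.insert(0,'.')
from h import *
# dark ball after the throw
for n in("scene","side"):
    g=cv2.cvtColor(r.capture(n),cv2.COLOR_BGR2GRAY);x,y=proj([.46,.317,.115],n)[0].astype(int);p=g[y-18:y+19,x-22:x+23];k=cv2.HoughCircles(cv2.resize(p,None,fx=4,fy=4,interpolation=cv2.INTER_CUBIC),cv2.HOUGH_GRADIENT,1,20,param1=80,param2=12,minRadius=10,maxRadius=24)
    if k is not None: print(n,[(q.round(1).tolist(),onz(q,n,.114).round(3)[:2].tolist()) for q in k[0][:4,:2]/4+[x-22,y-18]])
E
```

```text
[0.37495027 0.31800663 0.22409699] [ 0.04399903 -0.25680539 -0.62135096]
scene 0.0 (np.int64(369), np.int64(216)) 155.0; scene 0.5 (np.int64(366), np.int64(221)) 156.0; scene 0.85 (np.int64(363), np.int64(227)) 41.0; scene 1.0 (np.int64(361), np.int64(230)) 41.0; 
side 0.0 (np.int64(186), np.int64(185)) 46.0; side 0.5 (np.int64(196), np.int64(179)) 76.0; side 0.85 (np.int64(204), np.int64(177)) 21.0; side 1.0 (np.int64(206), np.int64(177)) 53.0; 
([0.5803, 0.1313, 0.1129], np.float64(0.0002))
([0.5335, 0.3053, 0.1126], np.float64(0.0004))
([0.6445, 0.2417, 0.1136], np.float64(0.0007))
left-part changes [([204.7, 184.8], 107), ([245.5, 196.1], 113), ([181.6, 205.9], 121)]
[([55.5, 5.8], 184), ([48.7, 26.5], 316), ([108.7, 67.9], 44), ([166.0, 118.9], 2598), ([89.9, 76.4], 27), ([96.2, 108.0], 1153), ([5.6, 173.4], 138), ([235.8, 167.6], 46), ([260.4, 173.3], 238), ([221.7, 174.9], 201), ([238.0, 175.9], 35), ([203.0, 179.1], 56), ([267.7, 191.6], 189), ([71.3, 208.8], 544), ([222.7, 203.8], 33), ([19.1, 210.7], 70), ([31.1, 250.4], 340), ([122.2, 283.4], 74), ([297.5, 285.2], 421), ([18.0, 289.1], 150), ([9.9, 283.5], 61), ([394.2, 294.0], 487), ([39.7, 301.2], 29), ([127.5, 311.0], 30), ([355.5, 322.7], 542), ([47.2, 333.5], 180)]
scene [([363.1, 228.4], [0.476, 0.319]), ([353.9, 226.4], [0.482, 0.29]), ([365.9, 237.1], [0.508, 0.341])]
side [([203.9, 177.9], [0.477, 0.319]), ([206.4, 191.4], [0.44, 0.247]), ([214.9, 184.4], [0.482, 0.264])]
```

Run:
```python
from h import *
for n in("scene","side"):
    for nm,i in(("before",cv2.imread(f"pics/{n}0.png")),("after",r.capture(n))):
        g=cv2.cvtColor(i,cv2.COLOR_BGR2GRAY);P=[.413,.317,.114] if nm=="before" else [.477,.318,.114]
        x,y=proj(P,n)[0].astype(int);p=g[y-11:y+12,x-11:x+12];k=cv2.HoughCircles(cv2.resize(p,None,fx=6,fy=6,interpolation=cv2.INTER_CUBIC),cv2.HOUGH_GRADIENT,1,20,param1=80,param2=10,minRadius=15,maxRadius=30)
        if k is not None: print(n,nm,[(q.round(1).tolist(),onz(q,n,.114).round(3)[:2].tolist()) for q in k[0][:3,:2]/6+[x-11,y-11]])
for a in (0,.7,.8,.85,.9,1.): print(a,[proj([.447+.075*np.sin(a-.5),.317,.048+.075*np.cos(a-.5)],n)[0].round(1).tolist() for n in("scene","side")])
```

```text
scene before [([368.9, 214.9], [0.406, 0.314])]
scene after [([363.4, 228.4], [0.475, 0.32])]
side before [([184.4, 193.2], [0.385, 0.279]), ([192.4, 188.8], [0.416, 0.286])]
side after [([203.9, 178.1], [0.476, 0.318]), ([196.8, 182.1], [0.446, 0.311])]
0 [[369.4, 216.1], [185.7, 185.2]]
0.7 [[364.3, 223.9], [199.9, 177.6]]
0.8 [[363.4, 225.6], [201.9, 177.4]]
0.85 [[362.9, 226.6], [203.0, 177.3]]
0.9 [[362.5, 227.5], [204.0, 177.3]]
1.0 [[361.6, 229.5], [205.9, 177.5]]
```

The ball moved 13.5 px in the scene view, against 13.4 px expected for the full 1 rad. The vials are seated, the rotor is at rest and the arm is clear, so I'm handing in.

```bash
python3 -c "
from station import r
print(r.finish_job())"
```

```text
the job is handed in; nothing more can be done
None
```

I seated all three vials present, flicked the rotor (by my estimate about 0.9 s untouched above 1 rad/s) and threw the run lever to its stop; the job is handed in with no verdict shown, the rotor at rest and the arm clear.

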